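# Deburr the bore of a dust-port collar

### The arm

A 6-joint arm with a two-finger parallel gripper is mounted at the origin on the work surface. World frame = base frame: x ahead of the robot, y to its left, z up, the work surface at z = 0. Lengths are in mm, angles in rad, forces in N, time in s.
With the tool pointing down it reaches from about 275 to 750 mm from the base axis. Payload 10.2 kg.
Tool frame: the origin (TCP) lies at the very end of the fingers, on their centre line; the grasp point (between the pads) lies 19 mm behind it; x points along the fingers, y is the direction in which the jaws open and shut, and the axes are right-handed (so a half turn about x gives the same grasp; the last joint's range is limited). The gripper opens to 85 mm and grips with 20 to 120 N. Pads are 22 mm wide; open, the fingers measure 114 mm over their backs; the gripper's body (76 mm by 85 mm) begins 54 mm behind the grasp point. The pads swing forward as they close: fully open they stand 13 mm farther back than shut.
Start: joints at [-1.368, 0.313, 1.498, -0, 1.331, -0.223], TCP at [216.839, -478.134, 231.294] pointing down, gripper open.
Joint ranges: [-2.94, 2.94], [-0.97, 2.17], [0.19, 2.56], [-1.23, 4.37], [0.02, 3.11], [-2.88, 2.88]. Speed limits (rad/s): [2.39, 2.39, 3.01, 3.14, 3.14, 3.14].

### API

Orientations are given as a unit quaternion [w, x, y, z].
In Python, from rig import ctrl gives the robot as it stands. The module is installed in compiled form; this text tells all that it offers.
- The arm moves only by the tool move_arm, never from a script. Its argument "targets" is a list that holds one entry, the list of rows, each a list of 7 numbers: the opening, from 0 (shut) to 1 (fully open), then the shift along the tool's x, y, z each as a share of 150 mm, from -1 to 1, then the turn, a rotation vector about the tool's x, y, z each as a share of 60 degrees, from -1 to 1. A call has 1 to 5 rows; each row shifts and turns the commanded pose from where the row before left it, along the tool's axes as they then stand; what a row does not reach is not made up. A row lasts 1/10 s, in which the tool goes at most 50 mm and 8.59 degrees, less where a joint would pass 70% of its speed; a pose out of reach is approached as far as the arm can. A call with a number of a shift or a turn outside -1 to 1 is refused whole. A call with a gripper value outside its range is refused whole. The fingers move at their own pace and stop on an object; "force" is the grip in N (left out, the last holds). Time passes only in rows, so rows that do not move let the fingers close. It gives the time, the measured TCP pose, the force and the opening at its end, in the units of the state.
- ctrl.sense(): the state, without advancing time (a new reading comes with each control period).
- ctrl.capture(name): name is "scene" or "top" or "wrist"; returns the picture (480x640x3 uint8, red, green, blue); there is no depth.
- ctrl.calibration(name): a dict with "camera_matrix" (3x3 intrinsics, pixels), "extrinsics" (4x4, takes a point from world to camera coordinates); the wrist camera has in their place "tool_from_camera" (4x4, takes a point from camera to tool coordinates, whose origin is the TCP and whose axes are the tool frame's). Camera axes: x right, y down, z forward; pixel columns grow to the right and rows downward; lengths in mm; the calibration is good to about 2 mm. A picture is of the moment at which its call begins: read the wrist's pose just before it. calibration takes no time and is no camera call.
- ctrl.finish_job(): hands the job in, once; it reports no verdict.
Trained networks look in the newest picture that a camera, given by its name, has taken for a name from the list of things; names that differ only in an ending like _2 or _b are one class to them, and where a whole thing is asked for, a point or a joint stands for the part that bears it (a point fixed in the world has none). Each returns a list of dicts, best first, with "confidence" (0 to 1); they miss things now and then, are a little off and sometimes report something else, mostly with a low value. They report only what shows in the picture. A call takes as long as a camera call. They do not tell look-alikes from the thing itself.
- ctrl.recognise(label, camera): "point" ([row, column] in pixels, amid what is visible of it).
- ctrl.cut_out(label, camera): "pixels" (480x640 bool, what is visible of it) and "point" ([row, column] in pixels, amid what is visible of it).
The state is a dict: "time_s": time; "joints": joint angles; "dq": joint speeds; "tau": joint torques, N m; "eef_pos": TCP position; "ee_rot": TCP orientation; "force": force on the tool from outside, world axes, zero at the start; "wrist_torque": the same for the moment, N m; "grip_width": opening from 0.0 (shut) to 1.0 (fully open).
Only numpy, scipy, OpenCV 4.12 (cv2) and the standard library are available. Lean on these libraries where they do the work, as an engineer would, in place of code of your own. Each camera call takes 0.05 s, during which the arm holds its last target.

### The job

Take the green-handled deburring tool out of its stand and lower its blade about 6 mm into the bore of the aluminium collar on the board. Bring the blade against the bore wall first at the red mark, and run it once all the way round, counter-clockwise seen from above, back to the red mark, pressing outward lightly and steadily at about 3 N, never coming off the wall on the way and never pressing more than 8 N. Then lift the blade out, stand the tool back upright in the socket it came from, let go, and leave everything else where it is.

Things in the scene. Friction and masses are not known exactly. Their poses are not given: they have to be found in the camera images.
- tool_grip (a point): Centre of the grip of the loose deburring tool (about 0.26 kg, green square handle 24 x 24 mm with flat sides facing this point's x and y, from 30 mm below to 35 mm above this point). z is the tool's axis, up.
- blade: The tool's blade, a straight steel pin 8 mm across and 25 mm long, working with its side. Origin at the centre of its lower end. It floats sideways in every direction on centring springs, 2 N per mm, up to 6 mm, without turning; it cannot move along the tool.
- blade_home (a point): Point on the tool where the blade's lower end sits when nothing presses on it; its distance from blade is the spring deflection. 75 mm straight below the grip point. Above it on the tool: blade 0 to 25 mm; dark spigot, 24 mm across with a tapered foot, 27 to 40 mm; aluminium flange, 42 mm across, 40 to 45 mm; then the handle. In the stand the flange rests on the stand's top and the spigot hangs in the socket.
- fixture: Fixed plywood board 150 x 150 x 20 mm carrying the aluminium collar. Origin at the centre of its underside, on the bench; its x axis runs from the centre to the red mark (a red stripe on the board from 36 to 70 mm out, outside the collar). Two low clamp blocks lie beside the collar on the y sides, lower than its rim.
- port (a point): Board's centre at the height of the collar's rim (50 mm above the bench), axes as the board's. The collar is an upright tube, 44 mm bore, 8 mm wall, 30 mm tall, open at the top, down to the board. Fixed by hand: its axis is about 3 mm off this point, in an unknown direction that differs each time; it does not give.
- stand: Fixed wooden tool stand 100 x 190 mm, top 55 mm above the bench, origin at the centre of its underside. Two through sockets 28 mm across, centred 45 mm either side of the centre along its y; the deburring tool stands in one, the awl in the other.
- glue: Bystander, to be left alone: yellow glue bottle, 50 mm across, 110 mm tall.
- screws: Bystander, to be left alone: glass jar, 72 mm across, 90 mm tall.
- spare_collar: Bystander, to be left alone: loose aluminium collar like the fixed one, 60 mm across, 30 mm tall.
- offcut_long: Bystander, to be left alone: pale wood strip 40 x 160 x 30 mm.
- offcut_short: Bystander, to be left alone: dark wood block 70 x 50 x 45 mm.
- square: Bystander, to be left alone: steel square lying flat, 200 mm long.
- hammer: Bystander, to be left alone: hammer lying flat.
- awl: Bystander, to be left alone: awl with a turned wooden handle, 100 mm tall, standing in the stand's other socket.
Things that resemble listed ones, but are neither listed nor needed, are in the scene too. What is shaped like the part that bears tool_grip but blue is not meant. Leave any yellow look-alike of the fixture alone.

How it is judged (in metres and radians):
On the way, in this order (a step that is already met when the one before it is completed fails the run):
1. the blade presses on the bore wall at the red mark, 2 to 15 mm deep (x of blade in the frame of port above 0.012 m and y of blade in the frame of port between -0.007 and 0.007 m and distance between blade and blade_home above 0.0004 m and contact force between blade and fixture above 0.5 N and z of blade in the frame of port between -0.015 and -0.002 m), for 0.1 s.
2. pressing, a quarter turn on (counter-clockwise from above) (y of blade in the frame of port above 0.012 m and x of blade in the frame of port between -0.007 and 0.007 m and distance between blade and blade_home above 0.0004 m and contact force between blade and fixture above 0.5 N and z of blade in the frame of port between -0.015 and -0.002 m), for 0.1 s.
3. pressing, half way round (x of blade in the frame of port below -0.012 m and y of blade in the frame of port between -0.007 and 0.007 m and distance between blade and blade_home above 0.0004 m and contact force between blade and fixture above 0.5 N and z of blade in the frame of port between -0.015 and -0.002 m), for 0.1 s.
4. pressing, three quarters round (y of blade in the frame of port below -0.012 m and x of blade in the frame of port between -0.007 and 0.007 m and distance between blade and blade_home above 0.0004 m and contact force between blade and fixture above 0.5 N and z of blade in the frame of port between -0.015 and -0.002 m), for 0.1 s.
5. pressing, back at the red mark (all of step 1), for 0.1 s.
At the end, for the whole second after the job is handed in: The tool stands upright (within 0.08 rad) and at rest in the socket it came from, its grip within 8 mm of where it was at the start (distance of tool_grip from where it was at the start of the episode below 0.008 m and angle between tool_grip's own z axis and vertical below 0.08 rad and linear speed of blade below 0.02 m/s); the robot touches nothing.
It fails at once if the blade presses on the collar or board with more than 8 N (contact force between blade and fixture above 8 N).
It fails at once if away from the red mark the blade, inside the bore near the wall (more than 10 mm from the board's centre), is off the wall (spring deflected less than 0.25 mm) (z of blade in the frame of port below -0.001 m and horizontal distance between blade and port between 0.01 and 0.026 m and (x of blade in the frame of port below 0.006 m or y of blade in the frame of port above 0.01 m or y of blade in the frame of port below -0.01 m) and distance between blade and blade_home below 0.00025 m).
It fails at once if another thing on the bench is moved by more than 20 mm (distance of any of glue, screws, spare_collar, offcut_long, offcut_short, square, hammer, awl from where it was at the start of the episode above 0.02 m).
It also fails if it takes over 72 s, if anything falls off the work surface, if the arm or the gripper's body presses on something with over 40 N, if the wrist force passes 120 N, or if a joint passes its speed limit or range.

## Working session

There is one attempt and no reset: what is moved stays moved. The work goes in short steps, Python scripts to look and compute and a tool call to move; the robot and the scene stay as the last step left them, time stands still between calls to the robot, and variables do not carry over. Pictures are saved under pics/ and viewed, and the job is handed in when it is done.

Besides the shell and the picture viewer there is one more tool, called after "Emit:" as name(argument=value, ...) on one line, values as JSON. move_arm: Moves the arm, as the interface text tells. Shift numbers are shares of 150 mm and turn numbers shares of 60 degrees, none past 1 either way. Its arguments: {"type":"object","properties":{"targets":{"type":"array","items":{"type":"array","items":{"type":"array","items":{"type":"number","minimum":-1,"maximum":1}}}},"force":{"type":"number"}},"required":["targets"]}

```bash
mkdir -p pics; ls; python3 - <<'E'
from rig import ctrl
import cv2
s=ctrl.sense(); print({k:s[k] for k in s})
for c in ("scene","top","wrist"):
    im=ctrl.capture(c); cv2.imwrite(f"pics/{c}0.png",im[:,:,::-1])
    print(c,ctrl.calibration(c))
print(ctrl.sense()['time_s'])
E
```

```text
pics
{'time_s': 0.0, 'joints': array([-1.36839285e+00,  3.13445312e-01,  1.49847530e+00, -5.73030361e-06,
        1.33099016e+00, -2.23401789e-01]), 'dq': array([-0.00013294,  0.00075731, -0.00200573, -0.00011886, -0.00104602,
       -0.00057393]), 'tau': array([-1.37299830e-03, -4.12263393e+01, -2.59742725e+01, -2.64658074e-04,
        4.10016553e-03,  4.29842282e-05]), 'eef_pos': array([ 216.78469049, -477.85621786,  230.72308996]), 'ee_rot': array([ 0.14894459,  0.69114419,  0.14987662, -0.69113834]), 'force': array([-0.15306318,  0.36993705, -0.60258828]), 'wrist_torque': array([ 0.04097617,  0.01209992, -0.034918  ]), 'grip_width': 0.9955170055070585}
scene {'camera_matrix': array([[444.20034729,   0.        , 324.16439613],
       [  0.        , 444.20034729, 244.68507787],
       [  0.        ,   0.        ,   1.        ]]), 'extrinsics': array([[-1.78177804e-01,  9.83985424e-01,  5.03549852e-03,
         9.37497789e+01],
       [ 6.26693933e-01,  1.17422608e-01, -7.70367864e-01,
        -2.87037841e+02],
       [-7.58622030e-01, -1.34106738e-01, -6.37579797e-01,
         1.53
[... 478 characters left out ...]
97e-01,  8.33046677e-04, -9.92808806e-01,
         1.47744626e+03],
       [ 0.00000000e+00,  0.00000000e+00,  0.00000000e+00,
         1.00000000e+00]])}
wrist {'camera_matrix': array([[355.08852373,   0.        , 317.08479095],
       [  0.        , 355.08852373, 240.04131649],
       [  0.        ,   0.        ,   1.        ]]), 'tool_from_camera': array([[-1.15450755e-03, -2.64038621e-01,  9.64511417e-01,
        -1.43609717e+02],
       [ 9.99999333e-01, -3.40827199e-04,  1.10368340e-03,
        -1.31021459e-01],
       [ 3.73166830e-05,  9.64512048e-01,  2.64038838e-01,
        -6.58545937e+01],
       [ 0.00000000e+00,  0.00000000e+00,  0.00000000e+00,
         1.00000000e+00]])}
0.15
```

View pics/scene0.png

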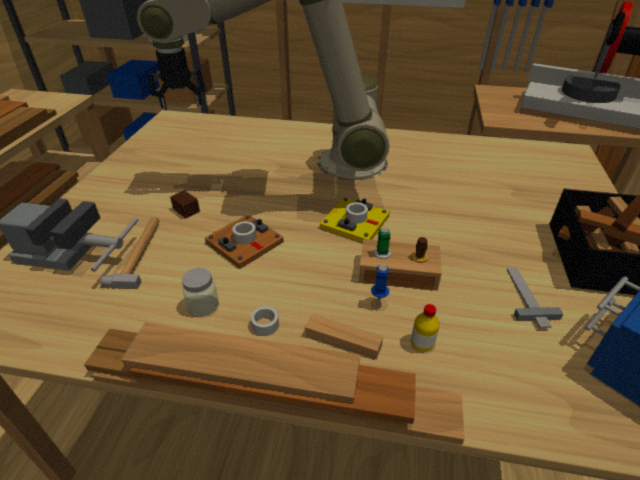

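View pics/top0.png

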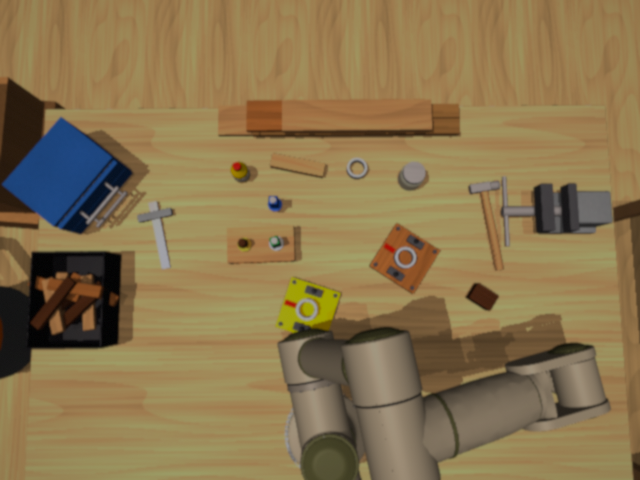

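View pics/wrist0.png

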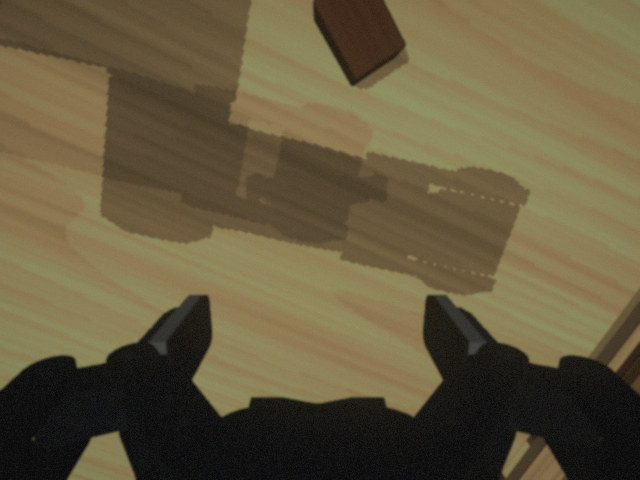

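The scene view shows the green tool at about (col 384, row 243) in the stand with the awl at (421,250). The blue look-alike is at (380,282), the brown fixture at (244,238) and the yellow fixture at (356,218). In the top view the green tool is at (277,243) and the brown board at (405,257), with its red mark at (390,248).

```bash
cat > h.py <<'E'
import numpy as np, cv2
from rig import ctrl
from scipy.spatial.transform import Rotation as R
def Rq(q): return R.from_quat([q[1],q[2],q[3],q[0]]).as_matrix()
def ray_fixed(cam,uv):
    c=ctrl.calibration(cam);K=c['camera_matrix'];E=c['extrinsics']
    d=E[:3,:3].T@np.linalg.inv(K)@np.array([uv[0],uv[1],1.]); o=-E[:3,:3].T@E[:3,3]
    return o,d/np.linalg.norm(d)
def ray_wrist(uv,pos,q):
    c=ctrl.calibration('wrist');K=c['camera_matrix'];T=c['tool_from_camera']
    W=Rq(q); d=W@T[:3,:3]@np.linalg.inv(K)@np.array([uv[0],uv[1],1.]); o=W@T[:3,3]+pos
    return o,d/np.linalg.norm(d)
def tri(rays):
    A=np.zeros((3,3));b=np.zeros(3)
    for o,d in rays:
        P=np.eye(3)-np.outer(d,d);A+=P;b+=P@o
    x=np.linalg.solve(A,b)
    return x,[np.linalg.norm((np.eye(3)-np.outer(d,d))@(x-o)) for o,d in rays]
def atz(ray,z):
    o,d=ray; return o+d*(z-o[2])/d[2]
def proj_fixed(cam,p):
    c=ctrl.calibration(cam);E=c['extrinsics'];x=c['camera_matrix']@(E[:3,:3]@p+E[:3,3]);return x[:2]/x[2]
def proj_wrist(p,pos,q):
    c=ctrl.calibration('wrist');T=c['tool_from_camera'];x=Rq(q).T@(np.asarray(p)-pos);x=T[:3,:3].T@(x-T[:3,3]);x=c['camera_matrix']@x;return x[:2]/x[2]
E
python3 - <<'E'
from h import *
ctrl.capture('top');ctrl.capture('scene')
for l in ('tool_grip','fixture','stand','awl'):
    for c in ('top','scene'):
        for r in ctrl.cut_out(l,c):
            p=r['pixels'];ys,xs=np.nonzero(p)
            print(l,c,round(r['confidence'],2),np.round(r['point'],1),p.sum(),xs.min(),xs.max(),ys.min(),ys.max(), np.round(atz(ray_fixed(c,r['point'][::-1]),{'tool_grip':90,'fixture':25,'stand':55,'awl':90}[l])))
for c,(u0,v0,u1,v1) in {'top':(360,215,450,300),'scene':(190,200,300,275)}.items():
    im=ctrl.capture(c)[v0:v1,u0:u1,::-1]
    cv2.imwrite(f'pics/{c}_fx.png',cv2.resize(im,None,fx=7,fy=7,interpolation=cv2.INTER_CUBIC))
print(ctrl.sense()['time_s'])
E
```

```text
tool_grip top 0.54 [244.4 275.7] 162 269 282 237 250 [525. 140.  90.]
tool_grip top 0.43 [207.6 274.9] 184 267 281 196 211 [628. 142.  90.]
tool_grip scene 0.84 [246.7 381.1] 387 374 390 228 258 [550. 140.  90.]
tool_grip scene 0.71 [286.2 382.9] 417 371 388 265 303 [681. 155.  90.]
fixture top 0.94 [259.6 404. ] 2801 370 439 224 293 [ 485. -224.   25.]
fixture top 0.63 [305.2 306.2] 2459 275 340 278 332 [357.  58.  25.]
fixture scene 0.88 [237.3 242.4] 2419 205 283 214 268 [ 500. -225.   25.]
fixture scene 0.59 [216.  356.5] 1973 320 389 198 240 [349.  60.  25.]
stand top 0.62 [245.7 259. ] 2057 227 294 226 263 [525. 190.  55.]
stand scene 0.94 [264.9 401.6] 2846 359 441 239 289 [566. 193.  55.]
awl top 0.46 [244.  243.4] 166 237 251 238 251 [527. 229.  90.]
awl scene 0.76 [253.2 427. ] 332 412 428 236 262 [554. 247.  90.]
0.75
```

View pics/top_fx.png

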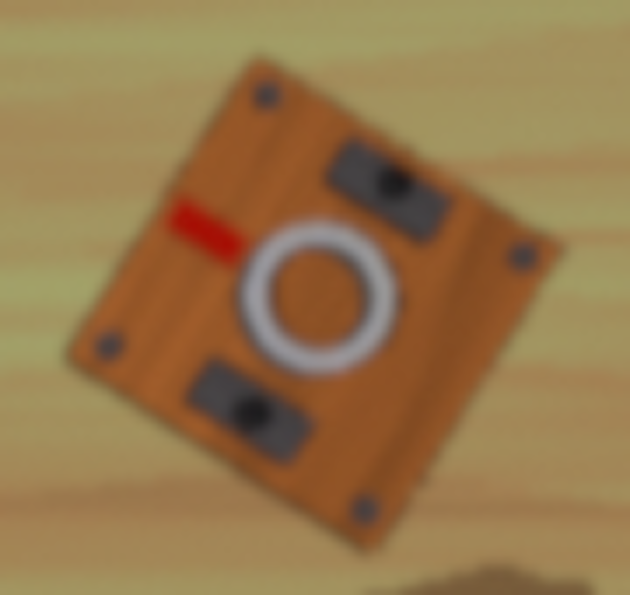

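```bash
python3 - <<'E'
from h import *
s=ctrl.sense();print(np.round(Rq(s['ee_rot']),3))
for p in ((485,-223,50),(525,140,90)): print(proj_wrist(p,s['eef_pos'],s['ee_rot']))
E
```

```text
[[-0.     0.413 -0.911]
 [ 0.    -0.911 -0.413]
 [-1.    -0.    -0.   ]]
[ 135.55245976 -295.53547033]
[ -713.44304015 -1009.54860671]
```

Emit:
move_arm(targets=[[[0.6,0,-0.101,-0.309,0,0,0],[0.6,0,-0.101,-0.309,0,0,0],[0.6,0,-0.101,-0.309,0,0,0],[0.6,0,-0.101,-0.309,0,0,0]]])

```text
time_s: 1.15
eef_pos: [361.8, -344.9, 231.4]
ee_rot: [0.149, 0.691, 0.149, -0.691]
force: [-0.1, -0.7, -0.2]
grip_width: 0.6
```

Emit:
move_arm(targets=[[[0.6,0,-0.101,-0.309,0,0,0],[0.6,0,-0.101,-0.309,0,0,0],[0.6,0,-0.101,-0.309,0,0,0],[0.6,0,-0.101,-0.309,0,0,0],[0.6,0,0,0,0,0,0]]])

```text
time_s: 1.65
eef_pos: [507.3, -210.7, 231.1]
ee_rot: [0.151, 0.691, 0.152, -0.69]
force: [-0.6, -0.4, -0.2]
grip_width: 0.599
```

```bash
cat > snap.py <<'E'
import sys,pickle
from h import *
n=sys.argv[1]
s=ctrl.sense(); im=ctrl.capture('wrist'); cv2.imwrite(f'pics/{n}.png',im[:,:,::-1]); pickle.dump((s,im),open(f'pics/{n}.pkl','wb'))
print(s['time_s'],s['eef_pos'].round(2),np.round(s['ee_rot'],4),s['force'].round(2),np.abs(s['dq']).max().round(4))
E
python3 snap.py w1
```

```text
1.65 [ 507.28 -210.7   231.06] [ 0.1511  0.691   0.1516 -0.6904] [-0.65 -0.4  -0.15] 0.0973
```

View pics/w1.png

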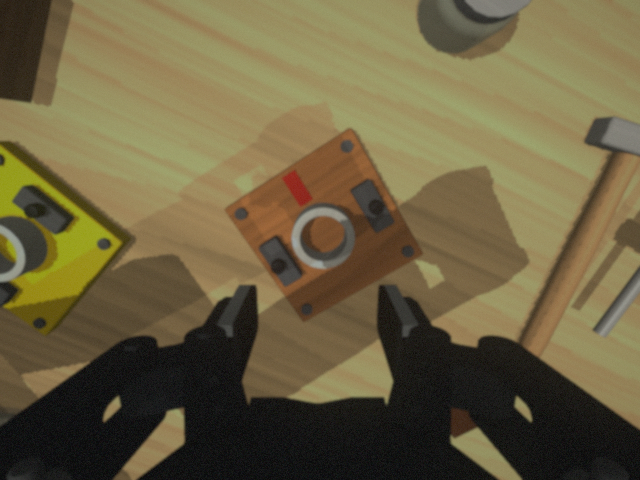

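The wrist view shows the board centred near (325,225), the collar's rim at about (323,237), and the red mark at (298,188). I'll go lower for a second, closer view.

```bash
python3 snap.py w1b
```

```text
1.7 [ 505.71 -212.68  230.99] [-0.1507 -0.6908 -0.1509  0.6909] [ 0.3  -1.32  0.17] 0.0716
```

Emit:
move_arm(targets=[[[0.6,0.267,0,0.074,0,0,0],[0.6,0.267,0,0.074,0,0,0],[0.6,0,0,0,0,0,0],[0.6,0,0,0,0,0,0]]])

```text
time_s: 2.15
eef_pos: [484.2, -224.8, 152.4]
ee_rot: [0.149, 0.691, 0.149, -0.691]
force: [0.6, 0.6, 0.4]
grip_width: 0.604
```

```bash
python3 snap.py w2
```

```text
2.15 [ 484.19 -224.84  152.44] [ 0.149   0.6914  0.1486 -0.6911] [0.61 0.56 0.38] 0.0447
```

View pics/w2.png

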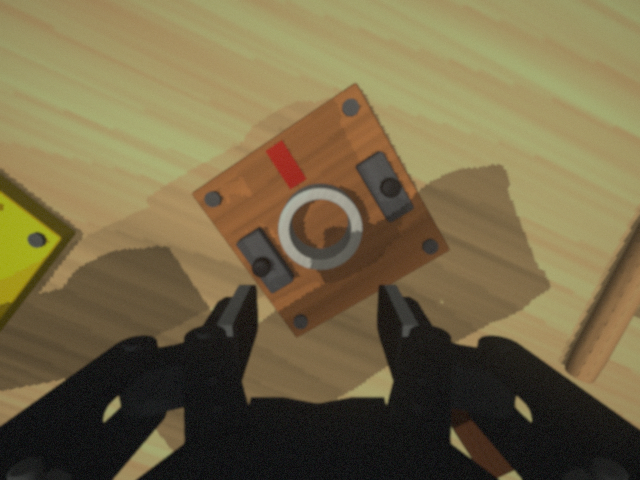

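```bash
python3 - <<'E'
from h import *
import pickle
s,im=pickle.load(open('pics/w2.pkl','rb'))
z=cv2.resize(im[70:350,180:460,::-1],None,fx=2.8,fy=2.1*1,interpolation=cv2.INTER_CUBIC)
z=cv2.resize(im[80:340,185:460,::-1],None,fx=2.3,fy=2.3,interpolation=cv2.INTER_CUBIC)
cv2.imwrite('pics/w2z.png',z)
ctrl.capture('wrist')
s=ctrl.sense(); print(s['eef_pos'],s['ee_rot'])
for r in ctrl.cut_out('fixture','wrist'): 
    m=r['pixels'].astype(np.uint8); print(r['confidence'],r['point'],m.sum())
    c=max(cv2.findContours(m,0,1)[0],key=cv2.contourArea); print(cv2.approxPolyDP(cv2.convexHull(c),8,True)[:,0].tolist())
for r in ctrl.cut_out('port','wrist'): print('port',r['confidence'],r['point'])
pickle.dump((s,ctrl.capture('wrist')),open('pics/w2c.pkl','wb'))
E
```

```text
[ 485.19666551 -224.79102797  153.56481612] [ 0.15023854  0.69210465  0.14813    -0.69027316]
0.85 [243.9, 21.0] 6060
[[0, 176], [74, 233], [1, 330]]
0.59 [214.3, 320.3] 34717
[[355, 86], [447, 250], [296, 337], [192, 194]]
port 0.84 [214.3, 323.0]
port 0.59 [246.8, 25.2]
```

View pics/w2z.png

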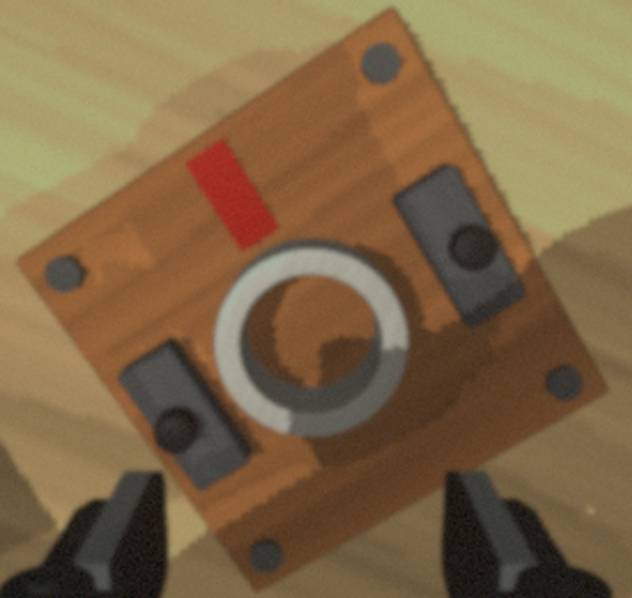

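```bash
cat >> h.py <<'E'
class Cmd:
    # commanded pose, tool pointing down; psi = world angle of tool y
    def __init__(s,p,psi): s.p=np.array(p,float); s.psi=psi
    def axes(s): c,n=np.cos(s.psi),np.sin(s.psi); return np.array([[0,0,-1.],[c,n,0],[n,-c,0]]).T  # columns x,y,z
    def row(s,r):
        s.p=s.p+s.axes()@(np.array(r[:3])*150); s.psi-=(r[3]*np.pi/3 if len(r)>3 else 0)
    def quat(s):
        q=R.from_matrix(s.axes()).as_quat(); return np.array([q[3],*q[:3]])
E
python3 - <<'E'
from h import *
from scipy.optimize import least_squares
C=Cmd([216.839,-478.134,231.294],-1.368+.223); C.row([0,-.101*8,-.309*8]); 
C1=Cmd(C.p,C.psi); C.row([.534,0,.148]); print(C.p)
cor=np.array([[355.4,83.5],[448.9,248.7],[296.7,337],[192.4,193.9]])
def resid(p,pos,q):
    x,y,t,z=p; a=[]
    for (sx,sy),c in zip(((1,-1),(-1,-1),(-1,1),(1,1)),cor):
        P=[x+75*(sx*np.cos(t)-sy*np.sin(t)),y+75*(sx*np.sin(t)+sy*np.cos(t)),z]
        a+=list(proj_wrist(P,pos,q)-c)
    return a
r=least_squares(resid,[485,-223,1.0,20],args=(C.p,C.quat())); print(r.x,np.round(r.fun,1))
x,y,t,z=r.x
for zz,c in ((50,(320.4,227.2)),): print(atz(ray_wrist(c,C.p,C.quat()),zz))
c=atz(ray_wrist((320.4,227.2),C.p,C.quat()),50)-[x,y,0]; print('collar rel port in board frame',c[0]*np.cos(t)+c[1]*np.sin(t),-c[0]*np.sin(t)+c[1]*np.cos(t))
# two view triangulation of red mark ends etc: project for overlay
for p in ([x,y,20],[x+70*np.cos(t),y+70*np.sin(t),20],[x+36*np.cos(t),y+36*np.sin(t),20]): print(proj_wrist(p,C.p,C.quat()))
print('radius check', (349.6-0)/2)
E
```

```text
[ 484.25134995 -223.7680528   151.194     ]
[ 490.19889946 -226.83074734    0.99438493   14.60898018] [-0.1 -0.1 -0.   0.4  0.3 -0.3 -0.1 -0. ]
[ 492.80760824 -222.63151883   50.        ]
collar rel port in board frame 4.9425285625999695 0.10145421445090941
[323.46934884 223.57535698]
[273.476857   146.60158112]
[298.47242889 185.08743124]
radius check 174.8
```

```bash
python3 - <<'E'
from h import *
C=Cmd([216.839,-478.134,231.294],-1.368+.223); C.row([0,-.101*8,-.309*8]); C.row([.534,0,.148])
from scipy.optimize import least_squares
import pickle
im=pickle.load(open('pics/w2.pkl','rb'))[1]
# rim: bright gray low saturation pixels, fit outer radius via proj model
x,y,t,z=490.199,-226.831,.9944,14.609
g=cv2.cvtColor(im,cv2.COLOR_RGB2GRAY)
def samp(cx,cy,zz,r,n=72):
    return np.array([proj_wrist([cx+r*np.cos(a),cy+r*np.sin(a),zz],C.p,C.quat()) for a in np.linspace(0,2*np.pi,n,endpoint=False)])
sat=im.max(2).astype(float)-im.min(2); satb=cv2.GaussianBlur(sat,(0,0),1)
def score(p):
    cx,cy,zz=p; v=lambda r: cv2.remap(satb.astype(np.float32),samp(cx,cy,zz,r).astype(np.float32)[:,None],None,1)[:,0]
    return np.mean(v(32))-np.mean(v(28))+np.mean(v(20))-np.mean(v(24))
best=max(((score((492+dx,-223+dy,zz)),492+dx,-223+dy,zz) for dx in np.arange(-5,5.1,1) for dy in np.arange(-5,5.1,1) for zz in (40,43,46,49,52)))
print(best)
b=best
best=max(((score((b[1]+dx,b[2]+dy,b[3]+dz)),b[1]+dx,b[2]+dy,b[3]+dz) for dx in np.arange(-1,1.1,.25) for dy in np.arange(-1,1.1,.25) for dz in (-2,-1,0,1,2)))
print(best)
c=np.array(best[1:3])-[x,y];print('rel',c[0]*np.cos(t)+c[1]*np.sin(t),-c[0]*np.sin(t)+c[1]*np.cos(t))
E
```

```text
Traceback (most recent call last):
  File "h.py", line 24, in proj_wrist
    c=ctrl.calibration('wrist');T=c['tool_from_camera'];x=Rq(q).T@(np.asarray(p)-pos);x=T[:3,:3].T@(x-T[:3,3]);x=c['camera_matrix']@x;return x[:2]/x[2]
ValueError: time passes only in moves, steps and waits
```

```bash
python3 - <<'E'
from rig import ctrl
import pickle
pickle.dump({c:ctrl.calibration(c) for c in('scene','top','wrist')},open('cal.pkl','wb'))
E
sed -i 's/ctrl.calibration(/CAL(/' h.py; sed -i "3a import pickle\n_c=pickle.load(open('cal.pkl','rb'))\ndef CAL(n): return _c[n]" h.py; cat > rim.py <<'E'
from h import *
def samp(cx,cy,zz,r,C,n=72):
    c=CAL('wrist');T=c['tool_from_camera'];a=np.linspace(0,2*np.pi,n,endpoint=False)
    P=np.stack([cx+r*np.cos(a),cy+r*np.sin(a),0*a+zz],1)-C.p
    X=((P@C.axes())-T[:3,3])@T[:3,:3]; X=X@c['camera_matrix'].T; return X[:,:2]/X[:,2:]
def rimfit(im,C,x0,y0,z0):
    sat=im.max(2).astype(float)-im.min(2); satb=cv2.GaussianBlur(sat,(0,0),1).astype(np.float32)
    def score(cx,cy,zz):
        v=lambda r: cv2.remap(satb,samp(cx,cy,zz,r,C).astype(np.float32)[:,None],None,1)[:,0].mean()
        return v(32)-v(28)+v(20)-v(24)
    b=(0,x0,y0,z0)
    for st,zs in ((1,(-8,-4,0,4,8)),(.5,(-3,-1.5,0,1.5,3)),(.25,(-1,0,1))):
        n=5*st
        b=max((score(b[1]+dx,b[2]+dy,b[3]+dz),b[1]+dx,b[2]+dy,b[3]+dz) for dx in np.arange(-n,n+.01,st) for dy in np.arange(-n,n+.01,st) for dz in zs)
    return b
E
python3 - <<'E'
from rim import *
C=Cmd([216.839,-478.134,231.294],-1.368+.223); C.row([0,-.101*8,-.309*8]); C.row([.534,0,.148])
x,y,t,z=490.199,-226.831,.9944,14.609
im=pickle.load(open('pics/w2.pkl','rb'))[1]
b=rimfit(im,C,492,-223,46);print(b)
c=np.array(b[1:3])-[x,y];print('rel',c[0]*np.cos(t)+c[1]*np.sin(t),-c[0]*np.sin(t)+c[1]*np.cos(t))
for z in(40,44.6,48): print(z,rimfit.__name__)
E
```

```text
(np.float32(61.392853), np.float64(492.25), np.float64(-222.5), 52.5)
rel 4.749056885536605 0.6407969241009275
40 rimfit
44.6 rimfit
48 rimfit
```

Emit:
move_arm(targets=[[[0.6,-0.267,0,0,0,0,0],[0.6,-0.267,0,0,0,0,0],[0.6,0,-0.263,-0.164,0,0,0],[0.6,0,-0.263,-0.164,0,0,0],[0.6,0,-0.263,-0.164,0,0,0]]])

```text
time_s: 2.9
eef_pos: [502.8, -84.0, 232.4]
ee_rot: [0.15, 0.692, 0.149, -0.691]
force: [0.9, 0.4, -0.1]
grip_width: 0.601
```

Emit:
move_arm(targets=[[[0.6,0,-0.263,-0.164,0,0,0],[0.6,0,-0.263,-0.164,0,0,0],[0.6,0,-0.263,-0.164,0,0,0],[0.6,0,-0.263,-0.164,0,0,0],[0.6,0,-0.263,-0.164,0,0,0]]])

```text
time_s: 3.4
eef_pos: [533.3, 147.1, 232.3]
ee_rot: [0.15, 0.692, 0.149, -0.691]
force: [0.3, -1.0, 0.1]
grip_width: 0.6
```

Emit:
move_arm(targets=[[[0.6,0,0,0,0,0,0],[0.6,0,0,0,0,0,0],[0.6,0,0,0,0,0,0]]])

```text
time_s: 3.7
eef_pos: [533.2, 144.2, 231.7]
ee_rot: [0.149, 0.691, 0.149, -0.691]
force: [-0.2, -1.2, -0.2]
grip_width: 0.597
```

```bash
python3 snap.py w3
```

```text
3.7 [533.24 144.16 231.7 ] [ 0.1493  0.6914  0.149  -0.691 ] [-0.24 -1.17 -0.17] 0.0136
```

View pics/w3.png

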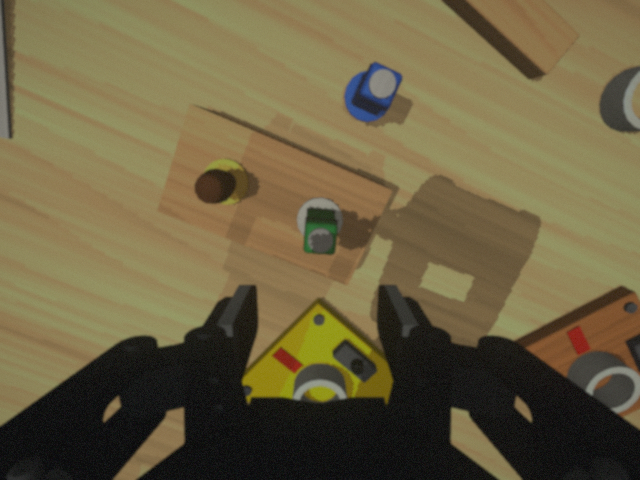

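The green handle's top is at about (320,240), with the flange at (319,215). The handle's sides are nearly aligned with the gripper. The awl is at (217,185) and the blue look-alike at (378,88).

```bash
python3 - <<'E'
from h import *
im=pickle.load(open('pics/w3.pkl','rb'))[1]
cv2.imwrite('pics/w3z.png',cv2.resize(im[180:270,270:370,::-1],None,fx=6,fy=6,interpolation=cv2.INTER_CUBIC))
E
```

```text
(no output)
```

View pics/w3z.png

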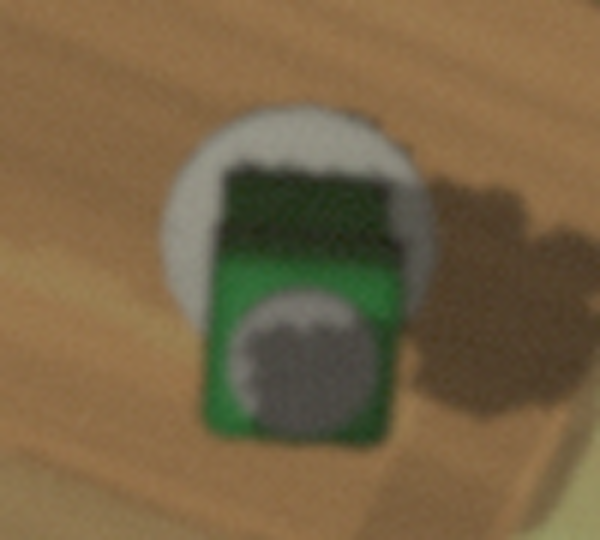

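Emit:
move_arm(targets=[[[0.6,0.133,0.2,0,0.065,0,0],[0.6,0.133,0.1,0,0,0,0],[0.6,0,0,0,0,0,0],[0.6,0,0,0,0,0,0]]])

```text
time_s: 4.15
eef_pos: [550.8, 102.9, 191.9]
ee_rot: [0.125, 0.696, 0.125, -0.696]
force: [-0.5, -0.7, 0.7]
grip_width: 0.598
```

```bash
python3 snap.py w4;  python3 - <<'E'
from h import *
im=pickle.load(open('pics/w4.pkl','rb'))[1]
cv2.imwrite('pics/w4z.png',cv2.resize(im[140:280,180:340,::-1],None,fx=5,fy=4.2,interpolation=cv2.INTER_CUBIC))
C=Cmd([216.839,-478.134,231.294],-1.368+.223); C.row([0,-.101*8,-.309*8]); C.row([.534,0,.148]); C.row([-.534,-.263*8,-.164*8]); print(C.p)
cs=[atz(ray_wrist((270+a/6,180+b/6),C.p,C.quat()),125) for a,b in((217,255),(402,262),(387,442),(203,430))]
cs=np.array(cs);print(cs.round(1),cs.mean(0))
for i in range(4):
    d=cs[(i+1)%4]-cs[i];print(np.linalg.norm(d),np.degrees(np.arctan2(d[1],d[0]))%90)
print(np.degrees(C.psi)%90)
E
```

```text
4.15 [550.83 102.88 191.91] [ 0.1252  0.696   0.1253 -0.6959] [-0.52 -0.66  0.73] 0.0253
[533.12173767 144.93953487 231.294     ]
[[539.5 156.3 125. ]
 [547.9 135.7 125. ]
 [526.7 127.7 125. ]
 [518.7 149.  125. ]] [533.22077    142.18148006 125.        ]
22.228507446683526 22.16210574869835
22.701894206629127 20.584556798577808
22.6526607484008 20.467810626184942
22.048030522821435 19.460474071081602
24.396332457520742
```

View pics/w4.png

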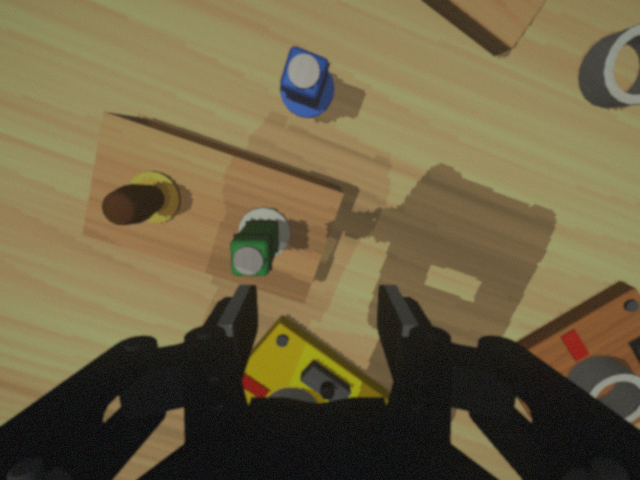

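View pics/w4z.png

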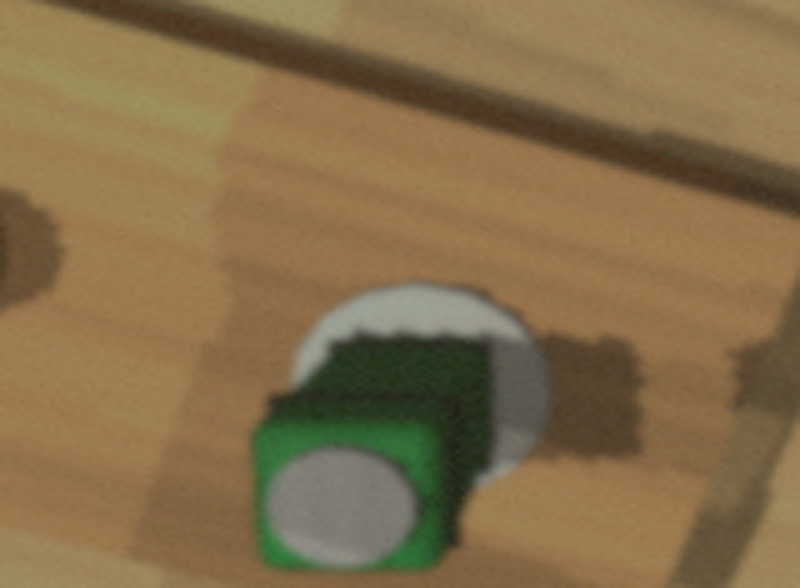

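```bash
python3 - <<'E'
from h import *
C=Cmd([216.839,-478.134,231.294],-1.368+.223); C.row([0,-.101*8,-.309*8]); C.row([.534,0,.148]); C.row([-.534,-.263*8,-.164*8])
r3=ray_wrist((320.6,240.4),C.p,C.quat())
C.row([.133,.2,0,.065]);C.row([.133,.1,0]); print(C.p,C.quat())
r4=ray_wrist((248.3,260.2),C.p,C.quat())
print(tri([r3,r4]), atz(r3,125),atz(r4,125), atz(r3,118),atz(r4,118))
cs=[atz(ray_wrist((180+a/5,140+b/4.2),C.p,C.quat()),125) for a,b in((253,418),(445,428),(438,568),(262,565))]
cs=np.array(cs);print(cs.mean(0))
for i in range(4):
    d=cs[(i+1)%4]-cs[i];print(np.linalg.norm(d),np.degrees(np.arctan2(d[1],d[0]))%90)
print(np.degrees(C.psi)%90)
# flange
C3=Cmd([216.839,-478.134,231.294],-1.368+.223); C3.row([0,-.101*8,-.309*8]); C3.row([.534,0,.148]); C3.row([-.534,-.263*8,-.164*8])
f3=(270+299/6,180+(104+ 104+45*6)/2/6)
E
```

```text
[550.76533309 103.56781274 191.394     ] [ 0.12580282  0.69582588  0.12580282 -0.69582588]
(array([532.44902912, 141.70092011, 127.79832846]), [np.float64(0.10778539280404867), np.float64(0.10778539280405991)]) [531.670119   141.29032853 125.        ] [531.46610886 141.96194524 125.        ] [529.95098841 140.42292211 118.        ] [528.76813928 142.46910509 118.        ]
[533.17538236 141.4524229  125.        ]
23.521139150966704 16.783149494937362
21.87263704583067 16.13682739526334
22.150794290338826 19.2287137931349
22.84507528221284 19.652995219982877
20.496332457520737
```

Triangulated handle top is z ≈ 128 mm, against 125 expected. The tool axis is near (532,141) and the sides are at about 19–20°. I'll move over it and check before descending.

Emit:
move_arm(targets=[[[0.6,0.08,-0.281,0.03,0,0,0],[0.6,0.08,0,0,0.02,0,0],[0.6,0,0,0,0,0,0],[0.6,0,0,0,0,0,0]]])

```text
time_s: 4.6
eef_pos: [532.3, 141.3, 168.3]
ee_rot: [0.119, 0.698, 0.119, -0.697]
force: [-0.3, -0.1, -0.9]
grip_width: 0.598
```

```bash
python3 snap.py w5;  python3 - <<'E'
from h import *
im=pickle.load(open('pics/w5.pkl','rb'))[1]
cv2.imwrite('pics/w5z.png',cv2.resize(im[200:380,230:410,::-1],None,fx=3.3,fy=3.3,interpolation=cv2.INTER_CUBIC))
E
```

```text
4.6 [532.26 141.31 168.26] [ 0.1188  0.6975  0.1186 -0.6966] [-0.33 -0.1  -0.92] 0.0109
```

View pics/w5z.png

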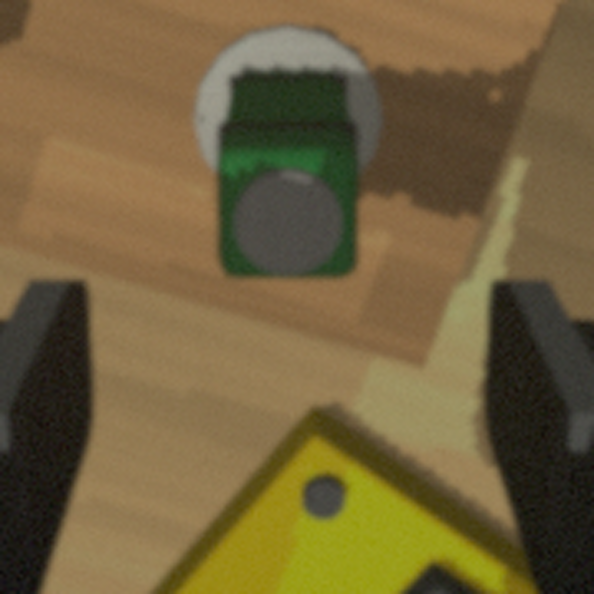

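```bash
cat >> h.py <<'E'
def hist():
    C=Cmd([216.839,-478.134,231.294],-1.368+.223)
    for r in eval(open('rows.txt').read()): C.row(r)
    return C
E
cat > rows.txt <<'E'
[[0,-.101*8,-.309*8],[.534,0,.148],[-.534,-.263*8,-.164*8],[.133,.2,0,.065],[.133,.1,0],
[.08,-.281,.03],[.08,0,0,.02],
]
E
python3 - <<'E'
from h import *
C=hist();print(C.p,np.degrees(C.psi))
for z in(122,125,128): 
    p=atz(ray_wrist((317.3,267.3),C.p,C.quat()),z);print(p,(p-C.p)@C.axes())
E
```

```text
[531.79149347 141.47382691 167.394     ] -70.70366754247927
[530.14597438 140.67614129 122.        ] [45.394       0.20910499  1.81667568]
[531.15799889 141.03614093 125.        ] [42.394       0.20375689  0.74254126]
[532.17002339 141.39614057 128.        ] [39.394       0.1984088  -0.33159315]
```

Centred to within 1 mm. I'll descend to TCP z ≈ 73 and close at 40 N.

Emit:
move_arm(targets=[[[0.6,0.2,0,0,0,0,0],[0.6,0.2,0,0,0,0,0],[0.6,0.15,0,0,0,0,0],[0.6,0.08,0,0,0,0,0],[0.6,0,0,0,0,0,0]]])

```text
time_s: 5.15
eef_pos: [531.7, 141.1, 72.2]
ee_rot: [-0.118, -0.697, -0.118, 0.698]
force: [0.1, -0.1, 0.4]
grip_width: 0.601
```

Emit:
move_arm(targets=[[[0,0,0,0,0,0,0],[0,0,0,0,0,0,0],[0,0,0,0,0,0,0],[0,0,0,0,0,0,0],[0,0,0,0,0,0,0]]], force=40)

```text
time_s: 5.65
eef_pos: [532.7, 141.5, 74.4]
ee_rot: [0.119, 0.698, 0.118, -0.696]
force: [-0.1, -0.2, 6.4]
grip_width: 0.272
```

```bash
sed -i 's/^\]$/[.63,0,0],\n]/' rows.txt; python3 - <<'E'
from h import *
F=[];P=[];T=[]
im=None
for i in range(6):
    im=ctrl.capture('wrist'); s=ctrl.sense(); F.append(s['force']);P.append(s['eef_pos']);T.append(s['wrist_torque'])
print(np.mean(F,0),np.std(F,0),np.mean(P,0),np.std(P,0),np.mean(T,0),np.std(T,0),s['grip_width'],s['time_s'])
print(hist().p)
cv2.imwrite('pics/w6.png',im[:,:,::-1])
E
```

```text
[-0.25095622  0.13136267  6.31971713] [0.37865417 0.45397085 0.46980162] [532.68002103 141.50717769  74.35385164] [0.00940081 0.00708013 0.00945919] [-0.04352768  0.04563283 -0.02622916] [0.03124459 0.02130026 0.01418742] 0.27236741947791115 5.95
[531.79149347 141.47382691  72.894     ]
```

View pics/w6.png

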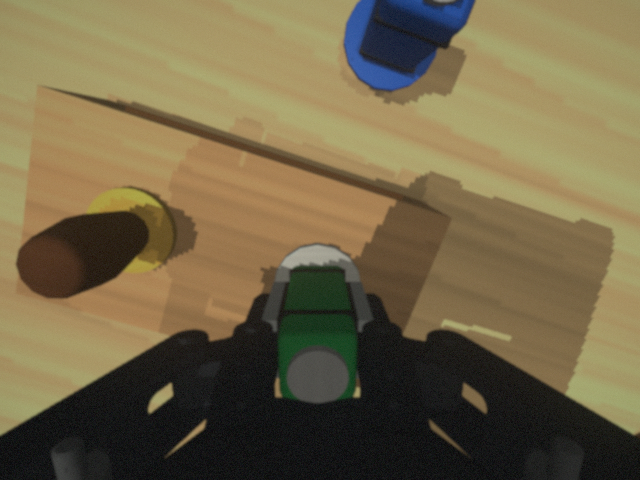

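The handle is held (width 0.272 is about 23 mm) and the awl is untouched. Next is a straight lift.

Emit:
move_arm(targets=[[[0,-0.04,0,0,0,0,0],[0,-0.08,0,0,0,0,0],[0,-0.12,0,0,0,0,0],[0,-0.16,0,0,0,0,0],[0,-0.2,0,0,0,0,0]]])

```text
time_s: 6.45
eef_pos: [531.2, 141.5, 163.9]
ee_rot: [-0.118, -0.697, -0.119, 0.698]
force: [0.8, -0.1, -2.1]
grip_width: 0.275
```

Emit:
move_arm(targets=[[[0,0,0,0,0,0,0],[0,0,0,0,0,0,0],[0,0,0,0,0,0,0],[0,0,0,0,0,0,0]]])

```text
time_s: 6.85
eef_pos: [531.3, 141.4, 161.8]
ee_rot: [-0.118, -0.696, -0.119, 0.698]
force: [-0.4, -0.1, -1.6]
grip_width: 0.276
```

```bash
sed -i 's/^\]$/[-.6,0,0],\n]/' rows.txt; cat > meas.py <<'E'
from h import *
import sys
n=int(sys.argv[1]) if len(sys.argv)>1 else 6
F=[];P=[];T=[];Q=[]
for i in range(n):
    im=ctrl.capture('wrist'); s=ctrl.sense(); F.append(s['force']);P.append(s['eef_pos']);T.append(s['wrist_torque']);Q.append(s['ee_rot'])
C=hist()
f=np.mean(F,0)
print('t',s['time_s'],'F',f.round(2),'sd',np.std(F,0).round(2),'P',np.mean(P,0).round(2),'last',P[-1].round(2),'P-cmd',(np.mean(P,0)-C.p).round(2),'T',np.mean(T,0).round(3),'x-axis',Rq(np.mean(Q,0))[:,0].round(4),'dq',np.abs(s['dq']).max().round(4),'w',round(s['grip_width'],3))
if len(sys.argv)>2: cv2.imwrite(f'pics/{sys.argv[2]}.png',im[:,:,::-1]); pickle.dump((s,im),open(f'pics/{sys.argv[2]}.pkl','wb'))
E
python3 meas.py 6 w7; python3 - <<'E'
from h import *
cv2.imwrite('pics/s7.png',cv2.resize(ctrl.capture('scene')[120:320,260:500,::-1],None,fx=3,fy=3,interpolation=cv2.INTER_CUBIC))
E
```

```text
t 7.15 F [-0.12  0.07 -2.42] sd [0.56 0.49 0.45] P [531.58 141.46 162.34] last [531.71 141.47 162.68] P-cmd [-0.21 -0.01 -0.55] T [ 0.004 -0.016 -0.008] x-axis [-0.0011 -0.     -1.    ] dq 0.0041 w 0.275
```

View pics/w7.png

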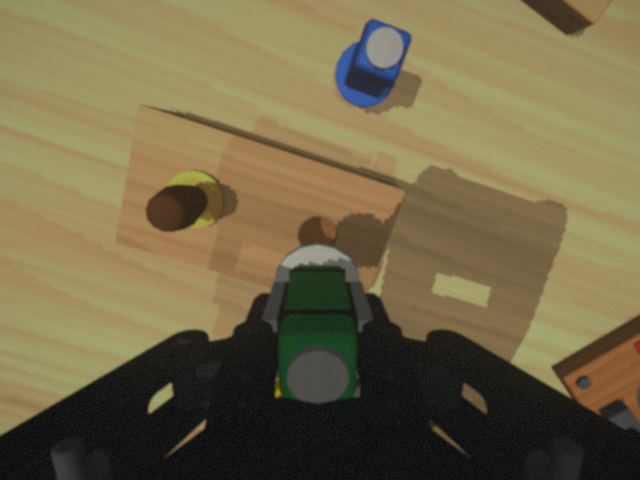

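View pics/s7.png

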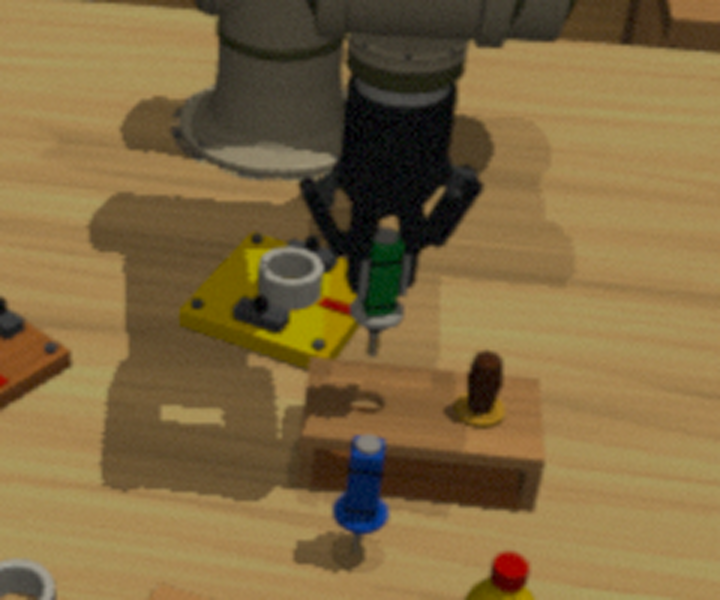

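Tool out and vertical in the grip, and the socket is empty at wrist (318,230). Now carry it toward the brown fixture, offset so the collar is visible.

Emit:
move_arm(targets=[[[0,0,0.15,0.09,0,0,0],[0,0,0.276,0.174,0,0,0],[0,0,0.276,0.174,0,0,0],[0,0,0.276,0.174,0,0,0],[0,0,0.276,0.174,0,0,0]]])

```text
time_s: 7.7
eef_pos: [482.0, -76.7, 163.1]
ee_rot: [0.119, 0.697, 0.119, -0.697]
force: [1.3, -0.5, -3.0]
grip_width: 0.277
```

Emit:
move_arm(targets=[[[0,0,0.276,0.174,0,0,0],[0,0,0.276,0.174,0,0,0],[0,0,0.276,0.174,0,0,0],[0,0,0.13,0.08,0,0,0],[0,0,0,0,0,0,0]]])

```text
time_s: 8.2
eef_pos: [444.2, -243.2, 162.8]
ee_rot: [0.117, 0.697, 0.117, -0.697]
force: [-0.6, 0.5, -3.5]
grip_width: 0.275
```

Emit:
move_arm(targets=[[[0,0,0,0,0,0,0],[0,0,0,0,0,0,0],[0,0,0,0,0,0,0]]])

```text
time_s: 8.5
eef_pos: [445.2, -239.5, 163.0]
ee_rot: [-0.119, -0.697, -0.119, 0.697]
force: [0.2, -0.1, -2.1]
grip_width: 0.278
```

```bash
sed -i 's/^\]$/[0,.15+.276*7+.13,.09+.174*7+.08],\n]/' rows.txt; python3 meas.py 6 w8
```

```text
t 8.8 F [-0.12 -0.16 -2.6 ] sd [0.34 0.44 0.47] P [ 445.13 -239.96  162.95] last [ 445.03 -240.25  162.93] P-cmd [0.2  0.53 0.06] T [-0.003 -0.012  0.027] x-axis [ 1.e-04 -0.e+00 -1.e+00] dq 0.0042 w 0.279
```

View pics/w8.png

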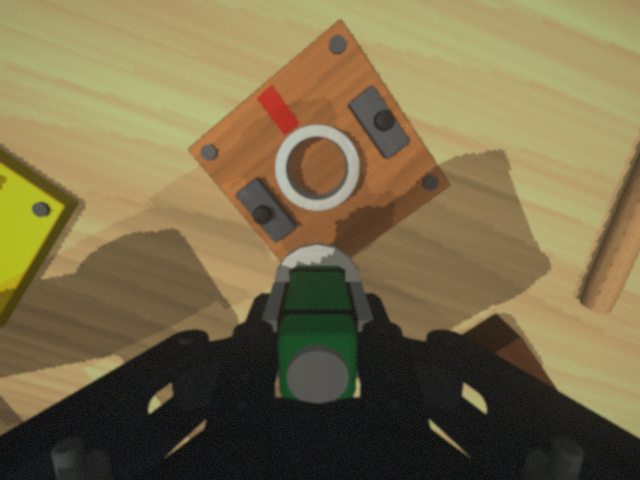

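The collar is clear at about (317,167), the mark at (278,110), with board corners at (341,20), (189,150) and (450,184).

```bash
python3 - <<'E'
from rim import *
from scipy.optimize import least_squares
s,im=pickle.load(open('pics/w8.pkl','rb'))
C=hist(); C.p=s['eef_pos'];print(C.p)
cv2.imwrite('pics/w8z.png',cv2.resize(im[10:260,180:460,::-1],None,fx=2.4,fy=2.4,interpolation=cv2.INTER_CUBIC))
cor={(1,-1):(341.3,19.5),(-1,-1):(450,184),(1,1):(188.5,150.5)}
def res(p,z):
    x,y,t=p;o=[]
    for (sx,sy),c in cor.items():
        o+=list(proj_wrist([x+75*(sx*np.cos(t)-sy*np.sin(t)),y+75*(sx*np.sin(t)+sy*np.cos(t)),z],C.p,C.quat())-c)
    return o
for z in(12,16,20,24):
    r=least_squares(res,[489,-226,.99],args=(z,));print(z,r.x,r.fun.round(1),r.cost)
def rim_z(z):
    sat=im.max(2).astype(float)-im.min(2); satb=cv2.GaussianBlur(sat,(0,0),1).astype(np.float32)
    def sc(p):
        v=lambda r: cv2.remap(satb,samp(p[0],p[1],z,r,C).astype(np.float32)[:,None],None,1)[:,0].mean()
        return -(v(31.5)-v(28.5)+v(20.5)-v(23.5))
    from scipy.optimize import minimize
    m=minimize(sc,[491,-223],method='Nelder-Mead',options=dict(initial_simplex=[[491,-223],[494,-223],[491,-220]]));return m.x,m.fun
for z in (44,47,50,53): print(z,rim_z(z))
for z in (51,54): # disc top rel tcp
    p=atz(ray_wrist((317.3,376),C.p,C.quat()),C.p[2]+z);print('disc',(p-C.p)@C.axes())
E
```

```text
[ 445.02659699 -240.25374484  162.9272557 ]
12 [ 490.86497086 -228.1655616     0.9937689 ] [-1.   1.3 -1.  -0.7  2.  -1.2] 4.879918795480387
16 [ 490.42194993 -228.22392723    0.99380817] [-0.8  0.2  0.6  0.4  0.3 -0.5] 0.7060048411503012
20 [ 489.97445491 -228.28418779    0.99384837] [-0.5 -1.   2.2  1.5 -1.6  0.2] 5.518682523856799
24 [ 489.52230555 -228.34641498    0.99388949] [-0.3 -2.2  3.9  2.6 -3.5  0.9] 20.066457323128926
44 (array([ 490.29542518, -223.44002744]), np.float64(-69.23206329345703))
47 (array([ 490.30878844, -223.74977699]), np.float64(-71.93988800048828))
50 (array([ 490.35050087, -224.02839758]), np.float64(-73.52306365966797))
53 (array([ 490.45192019, -224.16832633]), np.float64(-72.72687530517578))
disc [-5.10000000e+01  4.14861605e-02  2.07730026e+00]
disc [-5.40000000e+01  3.60012847e-02 -1.23283334e-01]
```

View pics/w8z.png

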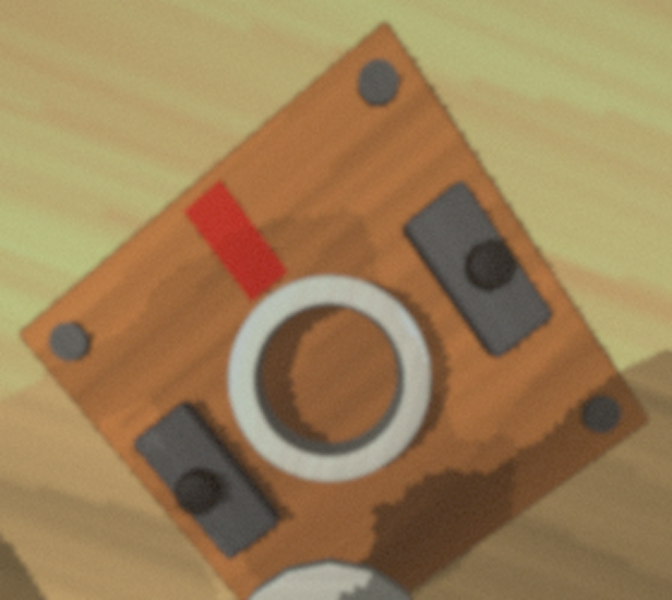

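Emit:
move_arm(targets=[[[0,0,-0.003,-0.166,0,0,0],[0,0,-0.003,-0.165,0,0,0],[0,0.16,0,0,0,0,0],[0,0.12,0,0,0,0,0],[0,0.04,0,0,0,0,0]]])

```text
time_s: 9.3
eef_pos: [490.9, -222.5, 113.2]
ee_rot: [-0.118, -0.696, -0.119, 0.698]
force: [-0.3, 0.8, -2.3]
grip_width: 0.277
```

Emit:
move_arm(targets=[[[0,0,0,0,0,0,0],[0,0,0,0,0,0,0],[0,0,0,0,0,0,0],[0,0,0,0,0,0,0],[0,0,0,0,0,0,0]]])

```text
time_s: 9.8
eef_pos: [491.6, -223.4, 115.3]
ee_rot: [0.119, 0.697, 0.118, -0.697]
force: [1.0, 0.2, -2.0]
grip_width: 0.278
```

```bash
sed -i 's/^\]$/[.32,-.006,-.331],\n]/' rows.txt; python3 meas.py 8 w9;python3 - <<'E'
from h import *
a=cv2.resize(ctrl.capture('scene')[170:280,180:310,::-1],None,fx=3,fy=3,interpolation=cv2.INTER_CUBIC)
b=cv2.resize(ctrl.capture('top')[200:310,350:480,::-1],None,fx=3,fy=3,interpolation=cv2.INTER_CUBIC)
cv2.imwrite('pics/s9.png',np.hstack([a,b]))
E
```

```text
t 10.2 F [-0.07 -0.12 -2.56] sd [0.48 0.71 0.64] P [ 491.52 -223.26  115.  ] last [ 491.49 -223.23  114.91] P-cmd [ 0.02 -0.03  0.1 ] T [ 0.006  0.028 -0.012] x-axis [ 6.e-04 -4.e-04 -1.e+00] dq 0.0015 w 0.272
```

View pics/s9.png

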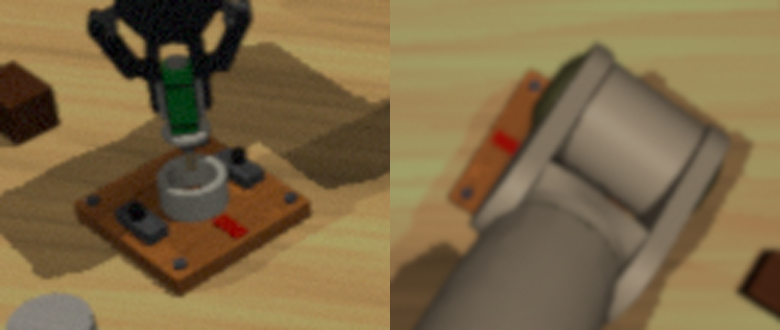

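View pics/w9.png

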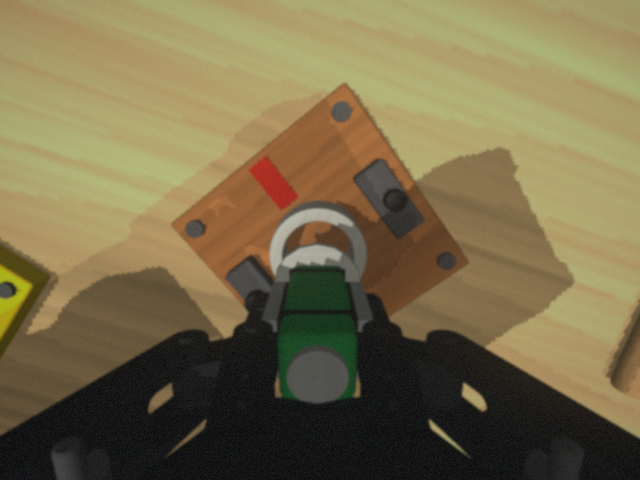

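The scene view shows the blade right over the bore. The lateral force baseline is about 0. Lower about 11.5 mm (6 mm deep), then ease toward the red mark.

Emit:
move_arm(targets=[[[0,0.02,0,0,0,0,0],[0,0.03,0,0,0,0,0],[0,0.02,0,0,0,0,0],[0,0.007,0,0,0,0,0],[0,0,0,0,0,0,0]]])

```text
time_s: 10.8
eef_pos: [491.4, -223.2, 103.1]
ee_rot: [-0.118, -0.697, -0.119, 0.697]
force: [0.2, 0.4, -2.6]
grip_width: 0.274
```

```bash
sed -i 's/^\]$/[.077,0,0],\n]/' rows.txt; python3 meas.py 8
```

```text
t 11.2 F [-0.06  0.02 -2.49] sd [0.53 0.39 0.73] P [ 491.55 -223.27  103.43] last [ 491.53 -223.24  103.42] P-cmd [ 0.05 -0.04  0.09] T [-0.001 -0.007  0.007] x-axis [ 2.e-04 -2.e-04 -1.e+00] dq 0.0008 w 0.274
```

Emit:
move_arm(targets=[[[0,0,-0.0122,-0.0158,0,0,0],[0,0,-0.0163,-0.0211,0,0,0],[0,0,-0.0163,-0.0211,0,0,0],[0,0,-0.0143,-0.0185,0,0,0],[0,0,-0.0082,-0.0105,0,0,0]]])

```text
time_s: 11.7
eef_pos: [500.7, -209.0, 103.3]
ee_rot: [0.119, 0.697, 0.119, -0.697]
force: [-0.6, -0.8, -2.1]
grip_width: 0.276
```

Emit:
move_arm(targets=[[[0,0,0,0,0,0,0],[0,0,0,0,0,0,0],[0,0,0,0,0,0,0]]])

```text
time_s: 12.0
eef_pos: [500.4, -209.5, 103.3]
ee_rot: [-0.118, -0.697, -0.118, 0.697]
force: [0.3, 0.3, -2.9]
grip_width: 0.276
```

```bash
sed -i 's/^\]$/[0,-.0673,-.087],\n]/' rows.txt; python3 meas.py 8
```

```text
t 12.4 F [-0.13  0.14 -2.47] sd [0.48 0.3  0.27] P [ 500.44 -209.46  103.35] last [ 500.48 -209.39  103.36] P-cmd [-0.04 -0.07  0.  ] T [ 0.002  0.004 -0.006] x-axis [-1.e-04 -0.e+00 -1.e+00] dq 0.0014 w 0.278
```

Emit:
move_arm(targets=[[[0,0,-0.0041,-0.0053,0,0,0],[0,0,-0.0041,-0.0053,0,0,0],[0,0,-0.002,-0.0026,0,0,0],[0,0,0,0,0,0,0]]])

```text
time_s: 12.8
eef_pos: [501.8, -207.5, 103.4]
ee_rot: [-0.119, -0.697, -0.118, 0.697]
force: [-0.6, -1.6, -2.6]
grip_width: 0.273
```

```bash
sed -i 's/^\]$/[0,-.0102,-.0132],\n]/' rows.txt; python3 meas.py 8
```

```text
t 13.2 F [-1.64 -2.21 -2.71] sd [0.35 0.41 0.28] P [ 501.78 -207.42  103.35] last [ 501.82 -207.34  103.32] P-cmd [-0.06 -0.13  0.  ] T [-0.545  0.34  -0.007] x-axis [-1.e-04 -2.e-04 -1.e+00] dq 0.0016 w 0.278
```

Contact at the mark with 2.75 N, directed along the mark as expected. I'll write a step helper that averages the force, fits the bore centre, and prints the next rows.

```bash
cat > step.py <<'E'
# usage: step.py dtheta nsub  -> measure, fit, print rows for next move
from h import *
import sys,os,json
from scipy.optimize import least_squares
dth=float(sys.argv[1]); n=int(sys.argv[2]); nm=int(sys.argv[3]) if len(sys.argv)>3 else 6
F=[];P=[]
for i in range(nm):
    ctrl.capture('wrist'); s=ctrl.sense(); F.append(s['force']);P.append(s['eef_pos'])
f=np.mean(F,0)[:2]-[-.08,0.]; p=np.mean(P,0)
M=json.load(open('m.json')) if os.path.exists('m.json') else []
M.append([*f,*p]); json.dump(M,open('m.json','w'))
A=np.array(M)[-14:]; b=A[:,2:4]+A[:,:2]/2
c0=np.array([491.5,-223.25])
r=least_squares(lambda c:np.r_[(np.hypot(*(b-c).T)-18)/.15,(c-c0)/1.2],c0); c=r.x
C=hist()
port=np.array([489.7,-227.6])-np.array([490.7,-223.8])+c; t=.994
d=b[-1]-port; bx,by=d@[np.cos(t),np.sin(t)],d@[-np.sin(t),np.cos(t)]
v=p[:2]-c; a=np.arctan2(v[1],v[0]); nn=v/np.hypot(*v)
print('t',round(s['time_s'],2),'F',f.round(2),'|F|',np.hypot(*f).round(2),'out',round(-f@nn,2),'tang(ccw)',round(f@[-nn[1],nn[0]],2),'P',p.round(2),'P-cmd',(p-C.p).round(2))
print('centre',c.round(2),'res',(np.hypot(*(b-c).T)-18).round(2),'theta',round((np.degrees(a)-56.9)%360,1),'R',np.hypot(*v).round(2),'blade in port xy',round(bx,1),round(by,1))
a0=np.arctan2(*(C.p[:2]-c)[::-1]); R0=np.hypot(*(C.p[:2]-c)); Rt=19.65
out=[];D=Cmd(C.p,C.psi)
for i in range(1,n+1):
    aa=a0+np.radians(dth)*i/n; RR=R0+(Rt-R0)*i/n
    g=np.array([*(c+RR*np.array([np.cos(aa),np.sin(aa)])),103.4]); m=((g-D.p)@D.axes())/150; m=np.round(m,4); D.row(m); out.append([0,*[float(x) for x in m],0,0,0])
print(out); open('next.txt','w').write(','.join(str(o[1:4]) for o in out))
E
cat > acc.sh <<'E'
sed -i "s/^\]\$/$(cat next.txt),\n]/" rows.txt
E
python3 step.py 15 3 4
```

```text
t 13.4 F [-1.51 -2.58] |F| 2.99 out 2.99 tang(ccw) -0.14 P [ 501.83 -207.34  103.36] P-cmd [-0.01 -0.05  0.02]
centre [ 491.22 -223.68] res [-0.01] theta 0.1 R 19.49 blade in port xy 21.7 1.2
[[0, -0.0004, -0.0088, 0.0071, 0, 0, 0], [0, 0.0, -0.0083, 0.0079, 0, 0, 0], [0, 0.0, -0.0075, 0.0087, 0, 0, 0]]
```

Emit:
move_arm(targets=[[[0,-0.0004,-0.0088,0.0071,0,0,0],[0,0,-0.0083,0.0079,0,0,0],[0,0,-0.0075,0.0087,0,0,0],[0,0,0,0,0,0,0],[0,0,0,0,0,0,0]]])

```text
time_s: 13.9
eef_pos: [497.3, -205.0, 103.6]
ee_rot: [0.119, 0.697, 0.118, -0.697]
force: [-0.4, -3.5, -1.5]
grip_width: 0.279
```

```bash
sh acc.sh; tail -2 rows.txt; python3 step.py 15 3 6
```

```text
[-0.0004, -0.0088, 0.0071],[0.0, -0.0083, 0.0079],[0.0, -0.0075, 0.0087],
]
t 14.2 F [ 0.03 -3.84] |F| 3.84 out 3.67 tang(ccw) -1.13 P [ 497.36 -205.05  103.53] P-cmd [ 0.09 -0.06  0.12]
centre [ 491.66 -224.  ] res [ 0.03 -0.04] theta 16.4 R 19.79 blade in port xy 21.1 5.7
[[0, 0.0, -0.006, 0.0098, 0, 0, 0], [0, 0.0, -0.0051, 0.0103, 0, 0, 0], [0, 0.0, -0.0041, 0.0107, 0, 0, 0]]
```

Emit:
move_arm(targets=[[[0,0,-0.006,0.0098,0,0,0],[0,0,-0.0051,0.0103,0,0,0],[0,0,-0.0041,0.0107,0,0,0],[0,0,0,0,0,0,0]]])

```text
time_s: 14.6
eef_pos: [491.9, -204.2, 103.4]
ee_rot: [-0.118, -0.697, -0.119, 0.697]
force: [1.7, -2.6, -3.1]
grip_width: 0.277
```

```bash
sh acc.sh; python3 step.py 15 3 6
```

```text
t 14.9 F [ 0.57 -2.8 ] |F| 2.86 out 2.77 tang(ccw) -0.71 P [ 492.07 -204.28  103.35] P-cmd [-0.08  0.08 -0.06]
centre [ 491.1 -223.7] res [ 0.07 -0.14  0.07] theta 30.2 R 19.44 blade in port xy 19.5 10.0
[[0, 0.0, -0.0044, 0.0104, 0, 0, 0], [0, 0.0, -0.0036, 0.0108, 0, 0, 0], [0, 0.0, -0.0025, 0.0111, 0, 0, 0]]
```

Emit:
move_arm(targets=[[[0,0,-0.0044,0.0104,0,0,0],[0,0,-0.0036,0.0108,0,0,0],[0,0,-0.0025,0.0111,0,0,0],[0,0,0,0,0,0,0]]])

```text
time_s: 15.3
eef_pos: [486.9, -204.5, 103.5]
ee_rot: [0.118, 0.697, 0.118, -0.697]
force: [1.1, -2.9, -2.1]
grip_width: 0.276
```

```bash
sh acc.sh; python3 step.py 16 4 6
```

```text
t 15.6 F [ 1.68 -2.74] |F| 3.21 out 3.02 tang(ccw) -1.09 P [ 487.05 -204.48  103.46] P-cmd [-0.   -0.01  0.06]
centre [ 490.97 -223.63] res [ 0.09 -0.15  0.01  0.04] theta 44.6 R 19.55 blade in port xy 17.0 13.5
[[0, 0.0, -0.0011, 0.009, 0, 0, 0], [0, 0.0, -0.0004, 0.0091, 0, 0, 0], [0, 0.0, 0.0002, 0.0092, 0, 0, 0], [0, 0.0, 0.0008, 0.0091, 0, 0, 0]]
```

Emit:
move_arm(targets=[[[0,0,-0.0011,0.009,0,0,0],[0,0,-0.0004,0.0091,0,0,0],[0,0,0.0002,0.0092,0,0,0],[0,0,0.0008,0.0091,0,0,0],[0,0,0,0,0,0,0]]])

```text
time_s: 16.1
eef_pos: [481.8, -206.2, 103.4]
ee_rot: [0.118, 0.697, 0.118, -0.697]
force: [1.1, -2.5, -2.8]
grip_width: 0.275
```

```bash
sh acc.sh; python3 step.py 16 4 6
```

```text
t 16.4 F [ 2.33 -2.15] |F| 3.17 out 2.98 tang(ccw) -1.09 P [ 481.85 -206.2   103.4 ] P-cmd [-0.03  0.01 -0.  ]
centre [ 490.82 -223.58] res [ 0.13 -0.14 -0.03 -0.03  0.08] theta 60.4 R 19.56 blade in port xy 13.2 16.7
[[0, 0.0, 0.0014, 0.009, 0, 0, 0], [0, 0.0, 0.002, 0.0089, 0, 0, 0], [0, 0.0, 0.0026, 0.0087, 0, 0, 0], [0, 0.0, 0.0033, 0.0086, 0, 0, 0]]
```

Emit:
move_arm(targets=[[[0,0,0.0014,0.009,0,0,0],[0,0,0.002,0.0089,0,0,0],[0,0,0.0026,0.0087,0,0,0],[0,0,0.0033,0.0086,0,0,0],[0,0,0,0,0,0,0]]])

```text
time_s: 16.9
eef_pos: [477.2, -209.3, 103.4]
ee_rot: [-0.118, -0.697, -0.119, 0.697]
force: [4.1, -1.6, -2.7]
grip_width: 0.278
```

```bash
sh acc.sh; python3 step.py 20 5 6
```

```text
t 17.2 F [ 2.73 -1.27] |F| 3.02 out 2.8 tang(ccw) -1.13 P [ 477.35 -209.26  103.41] P-cmd [-0.01  0.01  0.01]
centre [ 490.67 -223.54] res [ 0.19 -0.12 -0.05 -0.09 -0.02  0.14] theta 76.1 R 19.53 blade in port xy 8.7 18.7
[[0, 0.0, 0.0038, 0.0083, 0, 0, 0], [0, 0.0, 0.0043, 0.008, 0, 0, 0], [0, 0.0, 0.0049, 0.0076, 0, 0, 0], [0, 0.0, 0.0055, 0.0074, 0, 0, 0], [0, 0.0, 0.0059, 0.0069, 0, 0, 0]]
```

Emit:
move_arm(targets=[[[0,0,0.0038,0.0083,0,0,0],[0,0,0.0043,0.008,0,0,0],[0,0,0.0049,0.0076,0,0,0],[0,0,0.0055,0.0074,0,0,0],[0,0,0.0059,0.0069,0,0,0]]])

```text
time_s: 17.7
eef_pos: [473.1, -214.6, 103.4]
ee_rot: [0.118, 0.697, 0.119, -0.697]
force: [4.2, 0.7, -3.6]
grip_width: 0.276
```

```bash
sh acc.sh; python3 step.py 15 5 8
```

```text
t 18.1 F [3.94 0.07] |F| 3.94 out 3.48 tang(ccw) -1.85 P [ 473.12 -214.61  103.38] P-cmd [-0.04  0.   -0.02]
centre [ 490.68 -223.55] res [ 0.18 -0.12 -0.05 -0.09 -0.01  0.15 -0.02] theta 96.1 R 19.7 blade in port xy 2.8 19.2
[[0, 0.0, 0.0049, 0.0048, 0, 0, 0], [0, 0.0, 0.0051, 0.0046, 0, 0, 0], [0, 0.0, 0.0054, 0.0043, 0, 0, 0], [0, 0.0, 0.0055, 0.004, 0, 0, 0], [0, 0.0, 0.0058, 0.0037, 0, 0, 0]]
```

Emit:
move_arm(targets=[[[0,0,0.0049,0.0048,0,0,0],[0,0,0.0051,0.0046,0,0,0],[0,0,0.0054,0.0043,0,0,0],[0,0,0.0055,0.004,0,0,0],[0,0,0.0058,0.0037,0,0,0]]])

```text
time_s: 18.6
eef_pos: [471.4, -219.3, 103.3]
ee_rot: [-0.118, -0.697, -0.119, 0.697]
force: [3.1, 1.4, -3.2]
grip_width: 0.279
```

```bash
sh acc.sh; python3 step.py 20 5 6
```

```text
t 18.9 F [3.77 1.02] |F| 3.91 out 3.48 tang(ccw) -1.78 P [ 471.39 -219.45  103.36] P-cmd [-0.06  0.   -0.04]
centre [ 490.68 -223.55] res [ 0.18 -0.12 -0.05 -0.09 -0.01  0.15 -0.02  0.  ] theta 111.1 R 19.72 blade in port xy -1.9 18.3
[[0, 0.0, 0.008, 0.0045, 0, 0, 0], [0, 0.0, 0.0082, 0.0039, 0, 0, 0], [0, 0.0, 0.0086, 0.0033, 0, 0, 0], [0, 0.0, 0.0087, 0.0027, 0, 0, 0], [0, 0.0, 0.0089, 0.0021, 0, 0, 0]]
```

Emit:
move_arm(targets=[[[0,0,0.008,0.0045,0,0,0],[0,0,0.0082,0.0039,0,0,0],[0,0,0.0086,0.0033,0,0,0],[0,0,0.0087,0.0027,0,0,0],[0,0,0.0089,0.0021,0,0,0]]])

```text
time_s: 19.4
eef_pos: [471.1, -226.3, 103.3]
ee_rot: [-0.118, -0.697, -0.119, 0.697]
force: [3.0, 1.8, -2.6]
grip_width: 0.279
```

```bash
sh acc.sh; sed -i 's/Rt=19.65/Rt=19.5/' step.py; python3 step.py 20 5 6
```

```text
t 19.7 F [2.63 1.34] |F| 2.95 out 2.79 tang(ccw) -0.95 P [ 471.17 -226.37  103.36] P-cmd [-0.05 -0.09 -0.05]
centre [ 490.59 -223.56] res [ 0.25 -0.07 -0.02 -0.08 -0.03  0.11 -0.08 -0.08  0.23] theta 131.3 R 19.62 blade in port xy -7.9 15.2
[[0, 0.0, 0.009, 0.0014, 0, 0, 0], [0, 0.0, 0.0091, 0.0008, 0, 0, 0], [0, 0.0, 0.009, 0.0001, 0, 0, 0], [0, 0.0, 0.0091, -0.0005, 0, 0, 0], [0, 0.0, 0.009, -0.0012, 0, 0, 0]]
```

Emit:
move_arm(targets=[[[0,0,0.009,0.0014,0,0,0],[0,0,0.0091,0.0008,0,0,0],[0,0,0.009,0.0001,0,0,0],[0,0,0.0091,-0.0005,0,0,0],[0,0,0.009,-0.0012,0,0,0]]])

```text
time_s: 20.2
eef_pos: [473.3, -232.8, 103.3]
ee_rot: [-0.118, -0.697, -0.119, 0.697]
force: [1.3, 1.9, -3.4]
grip_width: 0.276
```

```bash
sh acc.sh; python3 step.py 16 5 6
```

```text
t 20.5 F [1.69 1.71] |F| 2.4 out 2.3 tang(ccw) -0.71 P [ 473.34 -232.78  103.36] P-cmd [-0.03 -0.07 -0.04]
centre [ 490.51 -223.6 ] res [ 0.33 -0.01  0.02 -0.06 -0.03  0.08 -0.14 -0.15  0.14  0.32] theta 151.2 R 19.47 blade in port xy -12.1 10.4
[[0, 0.0, 0.0071, -0.0012, 0, 0, 0], [0, 0.0, 0.0071, -0.0015, 0, 0, 0], [0, 0.0, 0.007, -0.002, 0, 0, 0], [0, 0.0, 0.0068, -0.0023, 0, 0, 0], [0, 0.0, 0.0068, -0.0028, 0, 0, 0]]
```

```bash
python3 - <<'E'
s=open('step.py').read()
s=s.replace("A=np.array(M)[-14:]","A=np.array(M)[-9:]")
s=s.replace("r=least_squares(lambda c:np.r_[(np.hypot(*(b-c).T)-18)/.15,(c-c0)/1.2],c0); c=r.x","r=least_squares(lambda q:np.r_[(np.hypot(*(b-q[:2]).T)-q[2])/.15,(q[:2]-c0)/1.2,(q[2]-18)/.3],[*c0,18]); c=r.x[:2]; rb=r.x[2]")
s=s.replace("-18).round(2),'theta'","-rb).round(2),'rb',round(rb,2),'theta'").replace("Rt=19.5","Rt=rb+1.5+.05")
s=s.replace("M.append([*f,*p]); json.dump","if nm>0: M.append([*f,*p]); json.dump")
open('step.py','w').write(s)
E
python3 step.py 16 5 2
```

```text
t 20.6 F [0.88 2.  ] |F| 2.19 out 1.68 tang(ccw) -1.4 P [ 473.33 -232.69  103.37] P-cmd [-0.04  0.02 -0.04]
centre [ 490.77 -224.02] res [ 0.01 -0.01  0.05  0.17 -0.1  -0.19 -0.04 -0.03  0.25] rb 18.4 theta 149.5 R 19.47 blade in port xy -12.0 11.3
[[0, 0.0, 0.0073, -0.0004, 0, 0, 0], [0, 0.0, 0.0073, -0.0009, 0, 0, 0], [0, 0.0, 0.0072, -0.0013, 0, 0, 0], [0, 0.0, 0.0072, -0.0017, 0, 0, 0], [0, 0.0, 0.0071, -0.0021, 0, 0, 0]]
```

Emit:
move_arm(targets=[[[0,0,0.0073,-0.0004,0,0,0],[0,0,0.0073,-0.0009,0,0,0],[0,0,0.0072,-0.0013,0,0,0],[0,0,0.0072,-0.0017,0,0,0],[0,0,0.0071,-0.0021,0,0,0]]])

```text
time_s: 21.1
eef_pos: [476.1, -237.5, 103.4]
ee_rot: [-0.118, -0.697, -0.119, 0.697]
force: [0.8, 3.0, -2.2]
grip_width: 0.275
```

```bash
sh acc.sh; python3 step.py 14 5 8
```

```text
t 21.5 F [1.41 3.12] |F| 3.42 out 3.15 tang(ccw) -1.35 P [ 476.07 -237.48  103.38] P-cmd [-0.    0.02 -0.03]
centre [ 490.75 -224.01] res [-0.    0.06  0.16 -0.11 -0.19 -0.04 -0.03  0.25 -0.02] rb 18.38 theta 165.6 R 19.93 blade in port xy -13.9 6.5
[[0, 0.0, 0.0059, -0.0027, 0, 0, 0], [0, 0.0, 0.0058, -0.003, 0, 0, 0], [0, 0.0, 0.0056, -0.0033, 0, 0, 0], [0, 0.0, 0.0054, -0.0036, 0, 0, 0], [0, 0.0, 0.0052, -0.0038, 0, 0, 0]]
```

Emit:
move_arm(targets=[[[0,0,0.0059,-0.0027,0,0,0],[0,0,0.0058,-0.003,0,0,0],[0,0,0.0056,-0.0033,0,0,0],[0,0,0.0054,-0.0036,0,0,0],[0,0,0.0052,-0.0038,0,0,0]]])

```text
time_s: 22.0
eef_pos: [479.8, -240.7, 103.4]
ee_rot: [-0.119, -0.697, -0.119, 0.697]
force: [0.5, 3.1, -2.0]
grip_width: 0.276
```

```bash
sh acc.sh; python3 step.py 12 5 8
```

```text
t 22.4 F [1.05 3.13] |F| 3.31 out 3.2 tang(ccw) -0.84 P [ 479.8  -240.68  103.39] P-cmd [ 0.02 -0.05 -0.02]
centre [ 490.73 -224.  ] res [ 0.06  0.16 -0.11 -0.19 -0.04 -0.02  0.26 -0.01 -0.01] rb 18.37 theta 179.9 R 19.95 blade in port xy -14.6 1.7
[[0, 0.0, 0.0043, -0.0035, 0, 0, 0], [0, 0.0, 0.0042, -0.0036, 0, 0, 0], [0, 0.0, 0.0041, -0.0038, 0, 0, 0], [0, 0.0, 0.0039, -0.004, 0, 0, 0], [0, 0.0, 0.0037, -0.0042, 0, 0, 0]]
```

Emit:
move_arm(targets=[[[0,0,0.0043,-0.0035,0,0,0],[0,0,0.0042,-0.0036,0,0,0],[0,0,0.0041,-0.0038,0,0,0],[0,0,0.0039,-0.004,0,0,0],[0,0,0.0037,-0.0042,0,0,0]]])

```text
time_s: 22.9
eef_pos: [483.5, -242.6, 103.4]
ee_rot: [-0.118, -0.697, -0.119, 0.697]
force: [-1.0, 3.0, -2.3]
grip_width: 0.272
```

```bash
sh acc.sh; python3 step.py 18 5 6
```

```text
t 23.2 F [0.28 3.2 ] |F| 3.21 out 3.08 tang(ccw) -0.89 P [ 483.54 -242.6   103.39] P-cmd [ 0.06 -0.05 -0.01]
centre [ 490.7  -224.03] res [ 0.2  -0.08 -0.18 -0.05 -0.03  0.25 -0.02 -0.03  0.03] rb 18.33 theta 192.0 R 19.9 blade in port xy -14.3 -2.1
[[0, 0.0, 0.0052, -0.0065, 0, 0, 0], [0, 0.0, 0.0048, -0.0068, 0, 0, 0], [0, 0.0, 0.0044, -0.0071, 0, 0, 0], [0, 0.0, 0.0039, -0.0073, 0, 0, 0], [0, 0.0, 0.0035, -0.0076, 0, 0, 0]]
```

Step 3 covered. Continuing.

Emit:
move_arm(targets=[[[0,0,0.0052,-0.0065,0,0,0],[0,0,0.0048,-0.0068,0,0,0],[0,0,0.0044,-0.0071,0,0,0],[0,0,0.0039,-0.0073,0,0,0],[0,0,0.0035,-0.0076,0,0,0]]])

```text
time_s: 23.7
eef_pos: [489.6, -243.9, 103.4]
ee_rot: [-0.118, -0.697, -0.119, 0.697]
force: [-1.6, 2.9, -3.4]
grip_width: 0.275
```

```bash
sh acc.sh; python3 step.py 18 5 6
```

```text
t 24.0 F [-0.38  3.01] |F| 3.04 out 2.99 tang(ccw) -0.52 P [ 489.62 -243.91  103.39] P-cmd [ 0.06 -0.03 -0.02]
centre [ 490.58 -224.2 ] res [ 0.06 -0.09 -0.02 -0.05  0.23 -0.06 -0.07 -0.01  0.07] rb 18.17 theta 210.3 R 19.73 blade in port xy -12.2 -7.7
[[0, 0.0, 0.0029, -0.0077, 0, 0, 0], [0, 0.0, 0.0024, -0.0079, 0, 0, 0], [0, 0.0, 0.0019, -0.0081, 0, 0, 0], [0, 0.0, 0.0014, -0.0081, 0, 0, 0], [0, 0.0, 0.0009, -0.0082, 0, 0, 0]]
```

Emit:
move_arm(targets=[[[0,0,0.0029,-0.0077,0,0,0],[0,0,0.0024,-0.0079,0,0,0],[0,0,0.0019,-0.0081,0,0,0],[0,0,0.0014,-0.0081,0,0,0],[0,0,0.0009,-0.0082,0,0,0]]])

```text
time_s: 24.5
eef_pos: [495.7, -243.3, 103.4]
ee_rot: [-0.119, -0.697, -0.118, 0.697]
force: [-3.3, 1.5, -3.0]
grip_width: 0.272
```

```bash
sh acc.sh; python3 step.py 18 5 6
```

```text
t 24.8 F [-2.04  2.59] |F| 3.29 out 3.03 tang(ccw) -1.29 P [ 495.71 -243.28  103.39] P-cmd [ 0.02 -0.03 -0.01]
centre [ 490.59 -224.25] res [-0.04  0.01 -0.05  0.24 -0.07 -0.09 -0.04  0.04  0.04] rb 18.16 theta 228.2 R 19.7 blade in port xy -8.9 -11.9
[[0, 0.0, 0.0004, -0.0082, 0, 0, 0], [0, 0.0, -0.0001, -0.0083, 0, 0, 0], [0, 0.0, -0.0006, -0.0082, 0, 0, 0], [0, 0.0, -0.0012, -0.0082, 0, 0, 0], [0, 0.0, -0.0016, -0.008, 0, 0, 0]]
```

Emit:
move_arm(targets=[[[0,0,0.0004,-0.0082,0,0,0],[0,0,-0.0001,-0.0083,0,0,0],[0,0,-0.0006,-0.0082,0,0,0],[0,0,-0.0012,-0.0082,0,0,0],[0,0,-0.0016,-0.008,0,0,0]]])

```text
time_s: 25.3
eef_pos: [501.4, -240.8, 103.4]
ee_rot: [-0.119, -0.697, -0.118, 0.697]
force: [-3.3, 1.3, -2.2]
grip_width: 0.275
```

```bash
sh acc.sh; python3 step.py 14 5 6
```

```text
t 25.6 F [-3.1   1.75] |F| 3.56 out 3.15 tang(ccw) -1.65 P [ 501.37 -240.78  103.4 ] P-cmd [ 0.04  0.01 -0.  ]
centre [ 490.61 -224.19] res [-0.02 -0.06  0.22 -0.07 -0.08 -0.03  0.04  0.04 -0.  ] rb 18.21 theta 246.1 R 19.77 blade in port xy -4.4 -15.1
[[0, 0.0, -0.0016, -0.0062, 0, 0, 0], [0, 0.0, -0.002, -0.0062, 0, 0, 0], [0, 0.0, -0.0022, -0.006, 0, 0, 0], [0, 0.0, -0.0026, -0.0059, 0, 0, 0], [0, 0.0, -0.0028, -0.0058, 0, 0, 0]]
```

Emit:
move_arm(targets=[[[0,0,-0.0016,-0.0062,0,0,0],[0,0,-0.002,-0.0062,0,0,0],[0,0,-0.0022,-0.006,0,0,0],[0,0,-0.0026,-0.0059,0,0,0],[0,0,-0.0028,-0.0058,0,0,0]]])

```text
time_s: 26.1
eef_pos: [505.1, -237.8, 103.4]
ee_rot: [-0.119, -0.697, -0.118, 0.697]
force: [-3.8, 1.4, -0.8]
grip_width: 0.272
```

```bash
sh acc.sh; python3 step.py 14 5 6
```

```text
t 26.4 F [-3.3   0.92] |F| 3.42 out 3.03 tang(ccw) -1.59 P [ 505.07 -237.71  103.42] P-cmd [ 0.03 -0.01  0.01]
centre [ 490.65 -224.12] res [-0.07  0.21 -0.07 -0.08 -0.02  0.05  0.03 -0.03  0.04] rb 18.28 theta 259.8 R 19.82 blade in port xy -0.3 -16.6
[[0, 0.0, -0.003, -0.0057, 0, 0, 0], [0, 0.0, -0.0034, -0.0055, 0, 0, 0], [0, 0.0, -0.0036, -0.0054, 0, 0, 0], [0, 0.0, -0.0038, -0.0052, 0, 0, 0], [0, 0.0, -0.0041, -0.0049, 0, 0, 0]]
```

Step 4 is covered, with the blade at about (-0.3, -16.6) in the port frame. Continuing.

Emit:
move_arm(targets=[[[0,0,-0.003,-0.0057,0,0,0],[0,0,-0.0034,-0.0055,0,0,0],[0,0,-0.0036,-0.0054,0,0,0],[0,0,-0.0038,-0.0052,0,0,0],[0,0,-0.0041,-0.0049,0,0,0]]])

```text
time_s: 26.9
eef_pos: [508.0, -233.9, 103.4]
ee_rot: [-0.119, -0.697, -0.118, 0.697]
force: [-3.6, -0.3, -3.0]
grip_width: 0.278
```

```bash
sh acc.sh; python3 step.py 18 5 6
```

```text
t 27.2 F [-3.51  0.05] |F| 3.51 out 3.07 tang(ccw) -1.69 P [ 507.96 -233.86  103.42] P-cmd [ 0.04 -0.01  0.02]
centre [ 490.65 -224.05] res [ 0.18 -0.09 -0.08 -0.02  0.05  0.03 -0.04  0.02  0.03] rb 18.35 theta 273.6 R 19.9 blade in port xy 4.0 -17.1
[[0, 0.0, -0.0056, -0.0061, 0, 0, 0], [0, 0.0, -0.006, -0.0058, 0, 0, 0], [0, 0.0, -0.0064, -0.0054, 0, 0, 0], [0, 0.0, -0.0067, -0.0049, 0, 0, 0], [0, 0.0, -0.007, -0.0046, 0, 0, 0]]
```

Emit:
move_arm(targets=[[[0,0,-0.0056,-0.0061,0,0,0],[0,0,-0.006,-0.0058,0,0,0],[0,0,-0.0064,-0.0054,0,0,0],[0,0,-0.0067,-0.0049,0,0,0],[0,0,-0.007,-0.0046,0,0,0]]])

```text
time_s: 27.7
eef_pos: [510.2, -228.1, 103.5]
ee_rot: [0.119, 0.697, 0.118, -0.697]
force: [-3.5, -1.5, -2.3]
grip_width: 0.279
```

```bash
sh acc.sh; python3 step.py 18 5 6
```

```text
t 28.0 F [-3.2  -0.72] |F| 3.28 out 3.0 tang(ccw) -1.32 P [ 510.2  -227.99  103.45] P-cmd [0.05 0.04 0.05]
centre [ 490.75 -224.15] res [ 0.02 -0.01  0.02  0.05  0.01 -0.08 -0.03 -0.01  0.08] rb 18.25 theta 291.9 R 19.82 blade in port xy 9.9 -16.0
[[0, 0.0, -0.0072, -0.004, 0, 0, 0], [0, 0.0, -0.0075, -0.0036, 0, 0, 0], [0, 0.0, -0.0077, -0.0031, 0, 0, 0], [0, 0.0, -0.0079, -0.0025, 0, 0, 0], [0, 0.0, -0.008, -0.0021, 0, 0, 0]]
```

Emit:
move_arm(targets=[[[0,0,-0.0072,-0.004,0,0,0],[0,0,-0.0075,-0.0036,0,0,0],[0,0,-0.0077,-0.0031,0,0,0],[0,0,-0.0079,-0.0025,0,0,0],[0,0,-0.008,-0.0021,0,0,0]]])

```text
time_s: 28.5
eef_pos: [510.5, -221.8, 103.4]
ee_rot: [0.119, 0.697, 0.118, -0.697]
force: [-2.2, -1.8, -2.6]
grip_width: 0.275
```

```bash
sh acc.sh; python3 step.py 18 5 6
```

```text
t 28.8 F [-2.65 -1.06] |F| 2.86 out 2.76 tang(ccw) -0.75 P [ 510.44 -221.78  103.45] P-cmd [0.03 0.07 0.04]
centre [ 490.76 -224.04] res [-0.    0.04  0.08  0.03 -0.07 -0.04 -0.05  0.01  0.09] rb 18.34 theta 309.7 R 19.81 blade in port xy 15.2 -13.2
[[0, 0.0, -0.0081, -0.0018, 0, 0, 0], [0, 0.0, -0.0082, -0.0012, 0, 0, 0], [0, 0.0, -0.0083, -0.0007, 0, 0, 0], [0, 0.0, -0.0083, -0.0002, 0, 0, 0], [0, 0.0, -0.0083, 0.0003, 0, 0, 0]]
```

Emit:
move_arm(targets=[[[0,0,-0.0081,-0.0018,0,0,0],[0,0,-0.0082,-0.0012,0,0,0],[0,0,-0.0083,-0.0007,0,0,0],[0,0,-0.0083,-0.0002,0,0,0],[0,0,-0.0083,0.0003,0,0,0]]])

```text
time_s: 29.3
eef_pos: [508.9, -215.8, 103.5]
ee_rot: [0.119, 0.697, 0.118, -0.697]
force: [-1.0, -2.5, -3.5]
grip_width: 0.274
```

```bash
sh acc.sh; python3 step.py 18 5 6
```

```text
t 29.6 F [-2.23 -2.12] |F| 3.08 out 2.91 tang(ccw) -1.01 P [ 508.87 -215.73  103.43] P-cmd [-0.01  0.1   0.03]
centre [ 490.73 -223.96] res [ 0.03  0.08  0.04 -0.06 -0.03 -0.05 -0.01  0.05  0.06] rb 18.41 theta 327.5 R 19.92 blade in port xy 19.0 -9.1
[[0, 0.0, -0.0083, 0.0009, 0, 0, 0], [0, 0.0, -0.0082, 0.0013, 0, 0, 0], [0, 0.0, -0.0081, 0.0019, 0, 0, 0], [0, 0.0, -0.008, 0.0025, 0, 0, 0], [0, 0.0, -0.0079, 0.0029, 0, 0, 0]]
```

Emit:
move_arm(targets=[[[0,0,-0.0083,0.0009,0,0,0],[0,0,-0.0082,0.0013,0,0,0],[0,0,-0.0081,0.0019,0,0,0],[0,0,-0.008,0.0025,0,0,0],[0,0,-0.0079,0.0029,0,0,0]]])

```text
time_s: 30.1
eef_pos: [505.6, -210.5, 103.5]
ee_rot: [0.119, 0.697, 0.118, -0.697]
force: [-2.4, -3.0, -2.3]
grip_width: 0.274
```

```bash
sh acc.sh; python3 step.py 17 5 6
```

```text
t 30.4 F [-1.31 -2.84] |F| 3.13 out 2.88 tang(ccw) -1.23 P [ 505.55 -210.55  103.45] P-cmd [0.01 0.03 0.04]
centre [ 490.71 -223.9 ] res [ 0.09  0.06 -0.05 -0.02 -0.05 -0.02  0.02  0.01  0.08] rb 18.46 theta 345.1 R 19.96 blade in port xy 21.5 -4.1
[[0, 0.0, -0.0072, 0.0032, 0, 0, 0], [0, 0.0, -0.0071, 0.0035, 0, 0, 0], [0, 0.0, -0.0068, 0.004, 0, 0, 0], [0, 0.0, -0.0065, 0.0044, 0, 0, 0], [0, 0.0, -0.0063, 0.0048, 0, 0, 0]]
```

Emit:
move_arm(targets=[[[0,0,-0.0072,0.0032,0,0,0],[0,0,-0.0071,0.0035,0,0,0],[0,0,-0.0068,0.004,0,0,0],[0,0,-0.0065,0.0044,0,0,0],[0,0,-0.0063,0.0048,0,0,0]]])

```text
time_s: 30.9
eef_pos: [501.1, -206.7, 103.5]
ee_rot: [0.119, 0.697, 0.118, -0.697]
force: [-1.0, -4.5, -2.9]
grip_width: 0.278
```

```bash
sh acc.sh; python3 step.py 3 1 6
```

```text
t 31.2 F [-0.14 -3.29] |F| 3.29 out 2.89 tang(ccw) -1.58 P [ 501.08 -206.77  103.46] P-cmd [ 0.04 -0.01  0.05]
centre [ 490.75 -223.85] res [ 0.11 -0.01  0.   -0.04 -0.03 -0.01 -0.03  0.03  0.08] rb 18.45 theta 1.9 R 19.96 blade in port xy 22.3 1.1
[[0, 0.0, -0.0055, 0.0043, 0, 0, 0]]
```

Emit:
move_arm(targets=[[[0,0,-0.0055,0.0043,0,0,0],[0,0,0,0,0,0,0],[0,0,0,0,0,0,0],[0,0,0,0,0,0,0]]])

```text
time_s: 31.6
eef_pos: [500.2, -206.2, 103.4]
ee_rot: [0.119, 0.697, 0.118, -0.697]
force: [-0.0, -4.4, -1.3]
grip_width: 0.279
```

```bash
sh acc.sh; python3 step.py 3 1 6; python3 - <<'E'
from h import *
C=hist();print(C.p)
u=np.array([.545,.839,0]); 
print('in 12mm', (-12*u)@C.axes()/150)
D=np.array([531.79149347,141.47382691]);q=C.p-12*u; d=np.array([*(D-q[:2]),0]);print('to stand',d,d@C.axes()/150)
E
```

```text
t 31.9 F [-0.06 -3.63] |F| 3.63 out 3.24 tang(ccw) -1.64 P [ 500.19 -206.23  103.43] P-cmd [ 0.03 -0.03  0.03]
centre [ 490.9  -223.82] res [ 0.07  0.05 -0.02 -0.04 -0.04 -0.05  0.02  0.11 -0.02] rb 18.32 theta 5.3 R 19.9 blade in port xy 22.0 2.1
[[0, 0.0, -0.0048, 0.0051, 0, 0, 0]]
[ 500.15351583 -206.19751229  103.404     ]
in 12mm [0.         0.04894155 0.06333071]
to stand [ 38.17797764 357.7393392    0.        ] [ 0.         -2.16684155 -1.02833071]
```

Full circle done, back at the mark with 3.2 N outward. Come inward 12 mm, then lift.

Emit:
move_arm(targets=[[[0,0,0.0122,0.0158,0,0,0],[0,0,0.0163,0.0211,0,0,0],[0,0,0.0204,0.0264,0,0,0],[0,0,0,0,0,0,0],[0,-0.05,0,0,0,0,0]]])

```text
time_s: 32.4
eef_pos: [493.0, -216.0, 110.3]
ee_rot: [-0.118, -0.697, -0.119, 0.698]
force: [0.4, 0.2, -2.4]
grip_width: 0.274
```

Emit:
move_arm(targets=[[[0,-0.1,0,0,0,0,0],[0,-0.2,0,0,0,0,0],[0,-0.2,0,0,0,0,0],[0,0,0,0,0,0,0]]])

```text
time_s: 32.8
eef_pos: [495.1, -217.0, 190.3]
ee_rot: [0.121, 0.699, 0.117, -0.695]
force: [0.0, 0.2, -1.7]
grip_width: 0.276
```

```bash
sed -i 's/^\]$/[-.55,.0489,.0633],\n]/' rows.txt; python3 meas.py 4 w10; python3 - <<'E'
from h import *
C=hist();D=np.array([531.79149347,141.47382691])
d=np.array([*(D-C.p[:2]),0]);print(C.p,d@C.axes()/150)
E
```

```text
t 33.0 F [ 0.08  1.08 -3.3 ] sd [0.23 0.48 0.85] P [ 493.54 -216.05  185.88] last [ 493.1  -215.82  184.7 ] P-cmd [-0.08  0.21 -0.02] T [0.016 0.025 0.013] x-axis [0.0321 0.0461 0.9984] dq 0.0076 w 0.274
[ 493.61580486 -216.25810796  185.904     ] [ 0.     -2.1668 -1.0283]
```

View pics/w10.png

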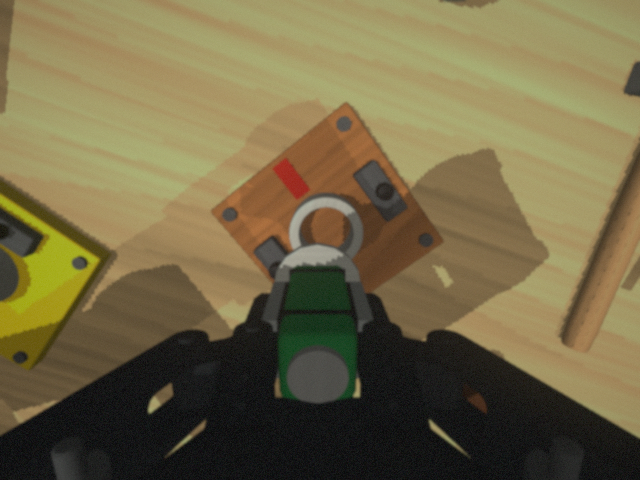

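Emit:
move_arm(targets=[[[0,0,-0.24,-0.114,0,0,0],[0,0,-0.24,-0.114,0,0,0],[0,0,-0.24,-0.114,0,0,0],[0,0,-0.24,-0.114,0,0,0],[0,0,-0.24,-0.114,0,0,0]]])

```text
time_s: 33.5
eef_pos: [514.3, -16.4, 184.7]
ee_rot: [-0.118, -0.696, -0.119, 0.698]
force: [1.1, -0.4, -2.9]
grip_width: 0.276
```

Emit:
move_arm(targets=[[[0,0,-0.24,-0.114,0,0,0],[0,0,-0.24,-0.114,0,0,0],[0,0,-0.24,-0.114,0,0,0],[0,0,-0.1234,-0.0582,0,0,0],[0,0,-0.1216,-0.0632,0,0,0]]])

```text
time_s: 34.0
eef_pos: [531.9, 142.9, 184.5]
ee_rot: [-0.119, -0.696, -0.119, 0.698]
force: [-0.5, -0.7, -2.1]
grip_width: 0.274
```

Emit:
move_arm(targets=[[[0,0,0,0,0,0,0],[0,0.2,0,0,0,0,0],[0,0.2,0,0,0,0,0],[0,0.15,0,0,0,0,0],[0,0.07,0,0,0,0,0]]])

```text
time_s: 34.5
eef_pos: [531.2, 140.7, 90.2]
ee_rot: [-0.118, -0.695, -0.118, 0.699]
force: [1.1, 0.5, -2.0]
grip_width: 0.279
```

Emit:
move_arm(targets=[[[0,0,0,0,0,0,0],[0,0,0,0,0,0,0],[0,0,0,0,0,0,0],[0,0,0,0,0,0,0],[0,0,0,0,0,0,0]]])

```text
time_s: 35.0
eef_pos: [532.8, 141.5, 93.5]
ee_rot: [0.119, 0.697, 0.118, -0.697]
force: [1.0, -0.6, -2.3]
grip_width: 0.277
```

```bash
sed -i 's/^\]$/[.62,-2.165,-1.0334],\n]/' rows.txt; python3 meas.py 6 w11;python3 - <<'E'
from h import *
cv2.imwrite('pics/s11.png',cv2.resize(ctrl.capture('scene')[170:310,330:470,::-1],None,fx=4,fy=4,interpolation=cv2.INTER_CUBIC))
E
```

```text
t 35.3 F [ 0.02  0.16 -1.85] sd [0.45 0.27 0.48] P [532.67 141.49  93.11] last [532.62 141.48  92.95] P-cmd [0.06 0.02 0.2 ] T [-0.009  0.007 -0.003] x-axis [ 3.e-04  0.e+00 -1.e+00] dq 0.0027 w 0.277
```

View pics/s11.png

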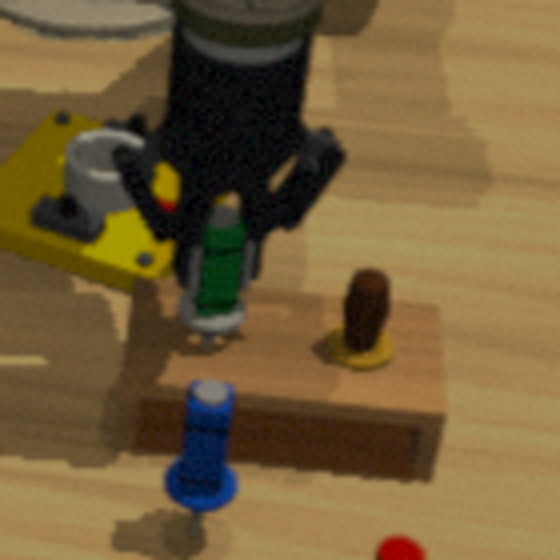

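View pics/w11.png

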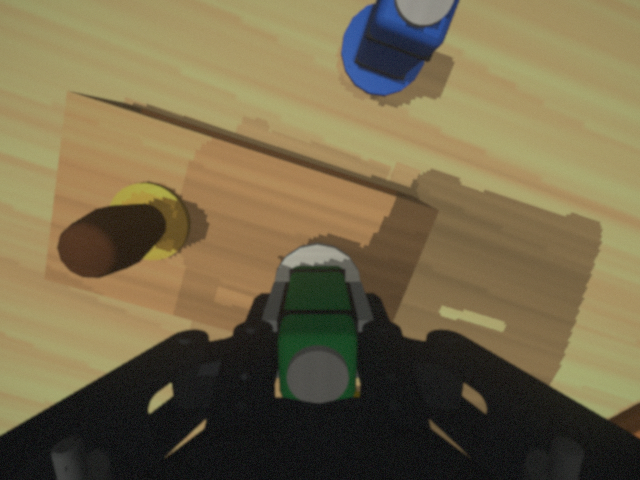

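Blade is in the socket mouth, forces unchanged. Lower slowly to seat (about 18 mm).

Emit:
move_arm(targets=[[[0,0.025,0,0,0,0,0],[0,0.03,0,0,0,0,0],[0,0.03,0,0,0,0,0],[0,0.02,0,0,0,0,0],[0,0,0,0,0,0,0]]])

```text
time_s: 35.85
eef_pos: [532.3, 141.4, 76.5]
ee_rot: [-0.118, -0.697, -0.119, 0.697]
force: [0.6, -0.1, -2.3]
grip_width: 0.272
```

```bash
sed -i 's/^\]$/[.105,0,0],\n]/' rows.txt; python3 meas.py 6
```

```text
t 36.15 F [ 0.03 -0.2  -2.3 ] sd [0.4  0.28 0.54] P [532.66 141.48  77.22] last [532.68 141.5   77.33] P-cmd [0.06 0.01 0.06] T [ 0.005  0.012 -0.023] x-axis [ 5.e-04  0.e+00 -1.e+00] dq 0.0014 w 0.273
```

Emit:
move_arm(targets=[[[0,0.008,0,0,0,0,0],[0,0.008,0,0,0,0,0],[0,0.004,0,0,0,0,0],[0,0,0,0,0,0,0],[0,0,0,0,0,0,0]]])

```text
time_s: 36.65
eef_pos: [532.6, 141.5, 74.4]
ee_rot: [0.119, 0.697, 0.119, -0.697]
force: [-2.0, -0.2, 3.0]
grip_width: 0.277
```

```bash
sed -i 's/^\]$/[.02,0,0],\n]/' rows.txt; python3 meas.py 6
```

```text
t 36.95 F [-3.46 -0.33  4.54] sd [0.54 0.31 0.82] P [532.61 141.48  74.41] last [532.63 141.49  74.44] P-cmd [0.   0.01 0.25] T [-0.092  0.512 -0.004] x-axis [ 1.e-04 -0.e+00 -1.e+00] dq 0.0025 w 0.278
```

Seated at the original height (TCP z 74.4, contact force up). Release.

Emit:
move_arm(targets=[[[0.35,0,0,0,0,0,0],[0.45,0,0,0,0,0,0],[0.6,0,0,0,0,0,0],[0.6,0,0,0,0,0,0],[0.6,0,0,0,0,0,0]]])

```text
time_s: 37.45
eef_pos: [532.6, 141.5, 74.1]
ee_rot: [0.118, 0.697, 0.118, -0.697]
force: [-0.8, -0.2, -0.4]
grip_width: 0.6
```

```bash
python3 meas.py 3 w12
```

```text
t 37.6 F [-0.23 -0.43  0.07] sd [0.21 0.19 0.17] P [532.62 141.47  74.12] last [532.61 141.47  74.12] P-cmd [ 0.02  0.   -0.03] T [-0.029 -0.018  0.017] x-axis [ 0.  0. -1.] dq 0.0024 w 0.599
```

View pics/w12.png

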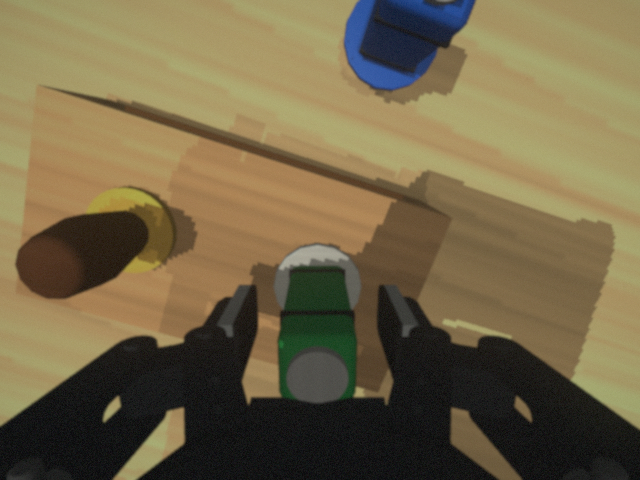

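Free, upright, with clearance on both sides. Raise straight up 100 mm and check.

Emit:
move_arm(targets=[[[0.6,-0.05,0,0,0,0,0],[0.6,-0.15,0,0,0,0,0],[0.6,-0.22,0,0,0,0,0],[0.6,-0.25,0,0,0,0,0],[0.6,0,0,0,0,0,0]]])

```text
time_s: 38.1
eef_pos: [534.7, 141.7, 180.1]
ee_rot: [0.119, 0.7, 0.118, -0.694]
force: [-0.2, 0.1, -0.0]
grip_width: 0.599
```

Emit:
move_arm(targets=[[[0.6,0,0,0,0,0,0],[0.6,0,0,0,0,0,0],[0.6,0,0,0,0,0,0],[0.6,0,0,0,0,0,0],[0.6,0,0,0,0,0,0]]])

```text
time_s: 38.6
eef_pos: [532.5, 141.4, 174.2]
ee_rot: [-0.118, -0.697, -0.119, 0.697]
force: [0.2, -0.2, -0.4]
grip_width: 0.598
```

```bash
sed -i 's/^\]$/[-.67,0,0],\n]/' rows.txt; python3 meas.py 3 w13;python3 - <<'E'
from h import *
cv2.imwrite('pics/s13.png',ctrl.capture('scene')[:,:,::-1])
im=pickle.load(open('pics/w13.pkl','rb'))[1]
cv2.imwrite('pics/w13z.png',cv2.resize(im[180:300,250:390,::-1],None,fx=5,fy=5,interpolation=cv2.INTER_CUBIC))
E
```

```text
t 38.75 F [ 0.03 -0.45 -0.13] sd [0.26 0.58 0.28] P [532.53 141.47 174.41] last [532.57 141.46 174.5 ] P-cmd [-0.07 -0.01 -0.24] T [ 0.    -0.     0.006] x-axis [-5.e-04 -0.e+00 -1.e+00] dq 0.0014 w 0.597
```

View pics/s13.png

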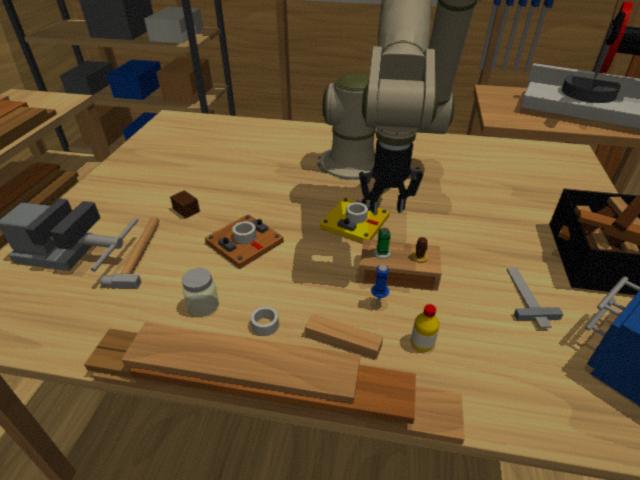

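View pics/w13z.png

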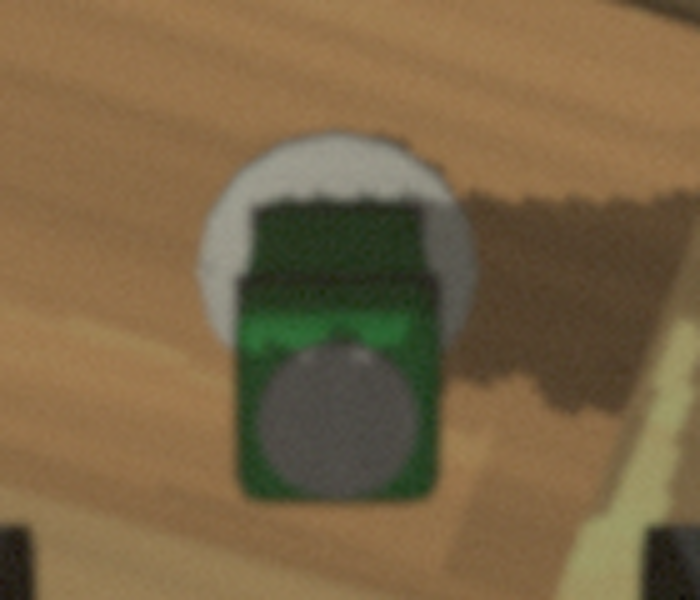

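The tool stands upright in its socket, at (384,243) in the scene view as at the start. Everything else looks unmoved and the gripper is clear, so I'm handing in.

```bash
python3 - <<'E'
import cv2,numpy as np
a=cv2.imread('pics/scene0.png').astype(int);b=cv2.imread('pics/s13.png').astype(int)
print([np.abs(a[y0:y1,x0:x1]-b[y0:y1,x0:x1]).mean().round(1) for x0,y0,x1,y1 in((374,228,392,260),(180,265,220,320),(245,305,285,335),(305,315,385,355),(410,300,440,350),(168,190,202,218),(100,215,160,290),(505,265,565,330),(412,236,430,262))])
from rig import ctrl
print(ctrl.finish_job())
E
```

```text
[np.float64(10.3), np.float64(2.4), np.float64(2.5), np.float64(2.6), np.float64(2.3), np.float64(8.1), np.float64(2.5), np.float64(2.5), np.float64(3.9)]
the job is handed in; nothing more can be done
None
```

I ran the deburring tool once round the bore, put it back in its socket and handed the job in at about 38.8 s. No verdict came back, so the checks below are my own measurements.

- **Lap:** The blade went about 6 mm deep and first met the wall at the red mark with about 2.8 N. It then ran counter-clockwise in 11–20° steps and ended about 5° past the mark.
- **Force:** The total averaged 2.2–3.9 N at every stop, so the blade was on the wall each time I measured. The lowest, 2.2 N at about 150°, came from only two readings. I did not log force between stops; the largest single reading I saw was about 4.6 N, against the 8 N limit.
- **Red mark:** By my estimate the blade was within about 2 mm of the mark's line both times. The camera's position for the board carries about 1–2 mm of uncertainty.
- **Tool back in place:** It seated at its original height (gripper tip z 74.4 mm, the same as when I gripped it) and stood upright once released. Sideways I set it back to within about 0.1 mm of the grasp position. The gripper ended about 100 mm above the grasp height with nothing touching it.
- **Other things:** Comparing the scene pictures before and after, six of the eight bystanders look unchanged. The awl changed slightly, and the dark block changed more, probably because the arm's shadow moved off it.

Two measurements disagreed with the text. The camera put the board's top at 15–16 mm instead of 20 mm, and the handle's top at 128 mm instead of 125 mm. The force-fitted radius for the blade's path was 18.2–18.5 mm instead of 18 mm. I corrected for these with force feedback during the lap.

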